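Gang valve sections in a cam clamp rail

TASK

Swing the cam lever of the clamp rail fully open, then stand every valve section upright in its channel in one row, together with whichever grey blank is needed to fill the places of missing sections (the rail takes five; one missing needs the narrow blank, two missing the wide one, none missing no blank). Then turn the cam lever just far enough to take up the gap, so that the row is nipped and the sprung end plate gives a few millimetres, without ever driving that plate back against its stop and leaving the bottle, gauge, ring and weight near by undisturbed.

Things in the scene. Friction and masses are not known exactly. Their poses are not given: they have to be found in the camera images.
- clamp_rail: Fixed clamp rail: dark steel base 84 (x) x 345 (y) x 8 mm, origin at the centre of its underside, z up. Channel along its y: floor at z = 8 mm, 56 mm wide (x = -28 to 28) between 5 mm thick walls, tops at z = 14 mm, y = -126 to 110. Sprung end plate at the -y end, cam with lever at the +y end; room between them, lever fully open: y = -105 to 117, 222 mm.
- plate_face (a point): Middle of the row-side face of the sprung aluminium end plate (50 wide x 40 high x 8 mm thick); at rest at y = -105, z = 30 mm in the rail's frame. The face looks to the rail's +y.
- end_plate (a joint): How far the sprung end plate is pushed back, m: 0 at rest, 0.010 hard against its stop. Spring 1000 N/m, 3 N preload (1 mm needs 4 N, 5 mm 8 N). It moves only once the cam has closed every gap in the row. Noisy: average readings.
- cam_axis (a point): Vertical pivot axis of the cam lever, at x = 0, y = 129, z = 40 mm in the rail's frame. The cam is a 60 mm disc set 18 mm off this axis, at z = 22 to 40 mm; it presses on the row directly.
- cam_lever (a joint): Lever angle, rad: 0 fully open (stop), 2.6 other stop; about 0.2 N m of friction, stays where left. At 0 it points from the pivot along (-0.87, 0.50) in the rail's x, y; growing values turn it clockwise seen from above (past rail +y to +x) and move the cam face toward the end plate by 18 mm x (1 - cos angle). A full row is nipped at about 1.5 to 2.4.
- lever_post (a point): Grip point on the upright grey round post at the lever's free end: 16 mm diameter, from z = 48 to 92 mm, this point at z = 73 mm, 85 mm from the pivot axis. Take it from above.
- valve_1: Valve section: aluminium block with brass ports, 50 mm (own x) x 36 mm thick (own y, lies along the row in the channel) x 44 mm high, 0.24 kg, standing upright. Origin: centre of the underside. Either way round will do. May be absent.
- valve_2: Valve section: aluminium block with brass ports, 50 mm (own x) x 38 mm thick (own y, lies along the row in the channel) x 44 mm high, 0.24 kg, standing upright. Origin: centre of the underside. Either way round will do. May be absent.
- valve_3: Valve section: aluminium block with brass ports, 50 mm (own x) x 40 mm thick (own y, lies along the row in the channel) x 44 mm high, 0.24 kg, standing upright. Origin: centre of the underside. Either way round will do. May be absent.
- valve_4: Valve section: aluminium block with brass ports, 50 mm (own x) x 42 mm thick (own y, lies along the row in the channel) x 44 mm high, 0.24 kg, standing upright. Origin: centre of the underside. Either way round will do. May be absent.
- valve_5: Valve section: aluminium block with brass ports, 50 mm (own x) x 44 mm thick (own y, lies along the row in the channel) x 44 mm high, 0.24 kg, standing upright. Origin: centre of the underside. Either way round will do. May be absent.
- blank_narrow: Plain grey plastic blank without ports, 50 mm (own x) x 40 mm thick (own y, along the row) x 44 mm high, 0.12 kg. Origin: centre of the underside. Fills the room of one missing valve section.
- blank_wide: Plain grey plastic blank without ports, 50 mm (own x) x 80 mm thick (own y, along the row) x 44 mm high, 0.24 kg. Origin: centre of the underside. Fills the room of two missing valve sections.
- oil_bottle: Bystander: white bottle with red spout, 46 x 119 mm, origin under its centre.
- gauge_1: Bystander: round dial pressure gauge lying face up, 121 x 87 x 40 mm, origin under its middle.
- ring_gauge: Bystander: steel ring, 54 x 18 mm, origin under its centre.
- weight: Bystander: small standing steel weight with a neck, 37 x 88 mm, origin under its centre.
There are look-alikes about, which are no part of the job. Leave any blue or purple look-alike of the valve_2 alone. Leave any brown look-alike of the valve_4 alone.

How it is judged:
By the outcome, as a careful person would: the job done as asked, in the order asked, and still so for the second after the job is handed in, with the robot touching nothing.
Of valve_1, valve_2, valve_3, valve_4, valve_5 only 3 to 5 are there at a start; the rules pass over those that are not, and their reading is None.
At some moment in a run one of valve_1, valve_2, valve_3, valve_4, valve_5 may be knocked a few centimetres aside while the robot is not near it.
It also fails if it takes over 210 s, if anything falls off the work surface, if the arm or the gripper's body presses on something with over 40 N, if the wrist force passes 120 N, or if a joint passes its speed limit or range.

ROBOT

A 6-joint arm with a two-finger parallel gripper is mounted at the origin on the work surface; the furniture and walls round the work are solid. World frame = base frame: x ahead of the robot, y to its left, z up, the work surface at z = 0. Lengths are in m, angles in rad, forces in N, time in s.
With the tool pointing down it reaches from about 0.3 to 0.775 m from the base axis. Payload 14.6 kg.
Tool frame: the origin (TCP) lies at the very end of the fingers, on their centre line; the grasp point (between the pads) lies 19 mm behind it; x points along the fingers, y is the direction in which the jaws open and shut, and the axes are right-handed (so a half turn about x gives the same grasp; the last joint's range is limited). The gripper opens to 94 mm and grips with 3 to 60 N. Pads are 16 mm wide; open, the fingers measure 119 mm over their backs; the gripper's body (75 mm by 177 mm) begins 78 mm behind the grasp point.
Start: joints at [1.138, 0.3, 1.521, -0, 1.321, -0.067], TCP at [0.197, 0.514, 0.205] pointing down, gripper open.
Joint ranges: [-3.03, 3.03], [-0.79, 2.21], [0.23, 2.52], [-1.04, 4.18], [0, 3.07], [-2.55, 2.55]. Speed limits (rad/s): [2.22, 2.22, 2.57, 3.14, 3.14, 3.14].

INTERFACE

Orientations are given as [roll, pitch, yaw] about the fixed x, y, z axes, in that order (R = Rz(yaw) Ry(pitch) Rx(roll)).
In Python, from station import ctrl, viewer, hand_in gives the robot as it stands. The module is installed in compiled form; this text tells all that it offers.
- The arm moves only by the tool play_rows, never from a script. Its argument "deltas" is a list that holds one entry, the list of rows, each a list of 7 numbers: the shift along the tool's x, y, z in mm, then the turn, a rotation vector about the tool's x, y, z in rad, then the finger opening in mm, from 0 to 94. In form: [[[dx, dy, dz, ax, ay, az, gripper], ...]]. A call has 1 to 10 rows; each row shifts and turns the commanded pose from where the row before left it, along the tool's axes as they then stand; what a row does not reach is not made up. A row lasts 1/10 s, in which the tool goes at most 50 mm and 8.59 degrees, less where a joint would pass 70% of its speed; a pose out of reach is approached as far as the arm can. A call with a gripper value outside its range is refused whole. The fingers move at their own pace and stop on an object; "grip_force" is the grip in N (left out, the last holds). Time passes only in rows, so rows that do not move let the fingers close. It gives the time, the measured TCP pose, the force and the opening at its end, in the units of the state.
- ctrl.get_obs(): the state, without advancing time (a new reading comes with each control period).
- viewer.camera(name): name is "side" or "top"; returns a dict with "img" (420x560x3 uint8, red, green, blue), "fx", "fy", "cx", "cy" (pixels), "distortion" ([k1, k2, p1, p2, k3] as OpenCV has them; the pictures are not rectified), "rvec" (rotation vector, rad) and "tvec" (3), from world to camera coordinates, as OpenCV has them. Camera axes: x right, y down, z forward; pixel columns grow to the right and rows downward; lengths in m; the calibration is good to about 2 mm. A picture is of the moment at which its call begins. There is no depth.
- hand_in(): hands the job in, once; it reports no verdict.
The state is a dict: "time_s": time; "qpos": joint angles; "joint_vel": joint speeds; "tau": joint torques, N m; "ee_pos": TCP position; "eef_rot": TCP orientation; "force": force on the tool from outside, world axes, zero at the start; "moment": the same for the moment, N m; "grip_width": finger opening in m.
Only numpy, scipy, OpenCV 4.12 (cv2) and the standard library are available. Lean on these libraries where they do the work, as an engineer would, in place of code of your own. Each camera call takes 0.05 s, during which the arm holds its last target.

## Working session

There is one attempt and no reset: what is moved stays moved. The work goes in short steps, Python scripts to look and compute and a tool call to move; the robot and the scene stay as the last step left them, time stands still between calls to the robot, and variables do not carry over. Pictures are saved under pics/ and viewed, and the job is handed in when it is done.

Besides the shell and the picture viewer there is one more tool, called by a JSON object that holds its "fn" and its "kwargs". play_rows: Moves the arm, as the interface text tells. Its arguments: {"type":"object","properties":{"deltas":{"type":"array","items":{"type":"array","items":{"type":"array","items":{"type":"number"}}}},"grip_force":{"type":"number"}},"required":["deltas"]}

```bash
mkdir -p pics; cat > h.py <<'E'
import numpy as np,cv2
from station import ctrl,viewer,hand_in
def snap(n,f):
    c=viewer.camera(n); im=cv2.cvtColor(c['img'],cv2.COLOR_RGB2BGR); cv2.imwrite(f'pics/{f}.png',im)
    np.savez(f'pics/{f}.npz',K=np.array([[c['fx'],0,c['cx']],[0,c['fy'],c['cy']],[0,0,1.]]),d=np.array(c['distortion'],float),r=np.array(c['rvec'],float),t=np.array(c['tvec'],float))
    return im
def cal(f): return np.load(f'pics/{f}.npz')
def ray(f,u,v,z):
    c=cal(f); p=cv2.undistortPoints(np.array([[[u,v]]],float),c['K'],c['d'])[0,0]
    R=cv2.Rodrigues(c['r'])[0]; C=-R.T@c['t'].ravel(); d=R.T@np.array([p[0],p[1],1]); return C+d*(z-C[2])/d[2]
def proj(f,P):
    c=cal(f); return cv2.projectPoints(np.array(P,float).reshape(-1,3),c['r'],c['t'],c['K'],c['d'])[0].reshape(-1,2)
def crop(f,x0,y0,x1,y1,o):
    im=cv2.imread(f'pics/{f}.png')[y0:y1,x0:x1]; s=min(800/(x1-x0),600/(y1-y0)); cv2.imwrite(f'pics/{o}.png',cv2.resize(im,None,fx=s,fy=s,interpolation=cv2.INTER_CUBIC)); print('scale',s)
E
python3 - <<'E'
from h import *
snap('top','t0');snap('side','s0')
o=ctrl.get_obs();print(o)
for f in('t0','s0'):
    c=cal(f);R=cv2.Rodrigues(c['r'])[0];print(c['K'],c['d'],-R.T@c['t'].ravel(),R)
E
```

```text
{'time_s': 0.1, 'qpos': array([ 1.13840656e+00,  3.00406935e-01,  1.52152635e+00, -1.91401498e-05,
        1.32072264e+00, -6.66113915e-02]), 'joint_vel': array([ 0.00093872, -0.0009584 , -0.00130423,  0.00124952,  0.00018638,
        0.00137158]), 'tau': array([ 1.71833359e-03, -5.32636464e+01, -3.53284943e+01,  7.09885382e-02,
        2.35580618e-02, -4.94346614e-05]), 'ee_pos': array([0.19663212, 0.51338656, 0.20494469]), 'eef_rot': array([-1.6199729 ,  1.5697329 , -1.98574653]), 'force': array([ 0.24607659, -0.74659499,  0.01576064]), 'moment': array([-0.0468702 , -0.02880154, -0.0556452 ]), 'grip_width': 0.0942642831949251}
[[535.78675665   0.         281.3424768 ]
 [  0.         535.78675665 209.12163532]
 [  0.           0.           1.        ]] [-0.09276942  0.          0.          0.          0.        ] [ 0.31988671 -0.02024601  1.50525873] [[ 0.02089559 -0.99969433  0.01321412]
 [-0.99169653 -0.02240229 -0.12663381]
 [ 0.12689113 -0.01045831 -0.99186152]]
[[483.61207614   0.         284.29631536]
 [  0.         483.61207614 204.59120896]
 [  0.           0.           1.        ]] [-0.14859791  0.          0.          0.          0.        ] [ 0.57424292 -1.10788727  0.98420388] [[ 0.99426054  0.10464679  0.02224932]
 [ 0.08416903 -0.63673643 -0.76647393]
 [-0.06604208  0.76394749 -0.64188993]]
```

View pics/t0.png

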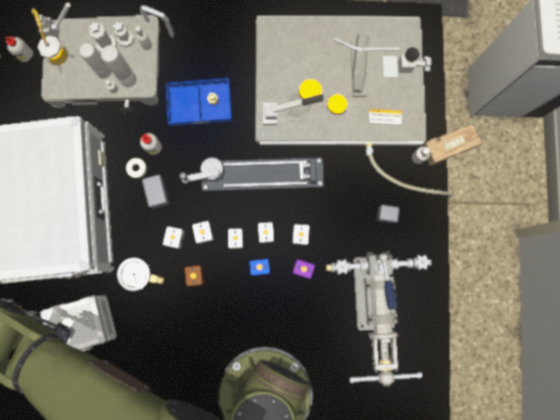

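View pics/s0.png

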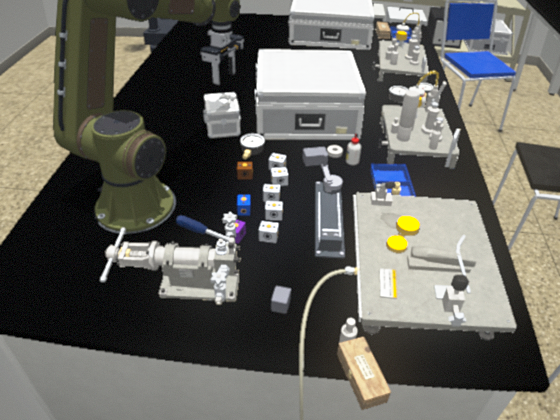

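```bash
python3 - <<'E'
from h import *
crop('t0',110,120,340,292,'t0c');crop('s0',220,130,380,250,'s0c')
for u,v in[(205,188),(322,160),(322,185),(211,170)]: print(ray('t0',u,v,0.01))
E
```

```text
scale 3.4782608695652173
scale 5.0
[0.56651181 0.18112946 0.01      ]
[ 0.65508552 -0.14906489  0.01      ]
[ 0.58270388 -0.14981172  0.01      ]
[0.61869332 0.1661505  0.01      ]
```

View pics/t0c.png

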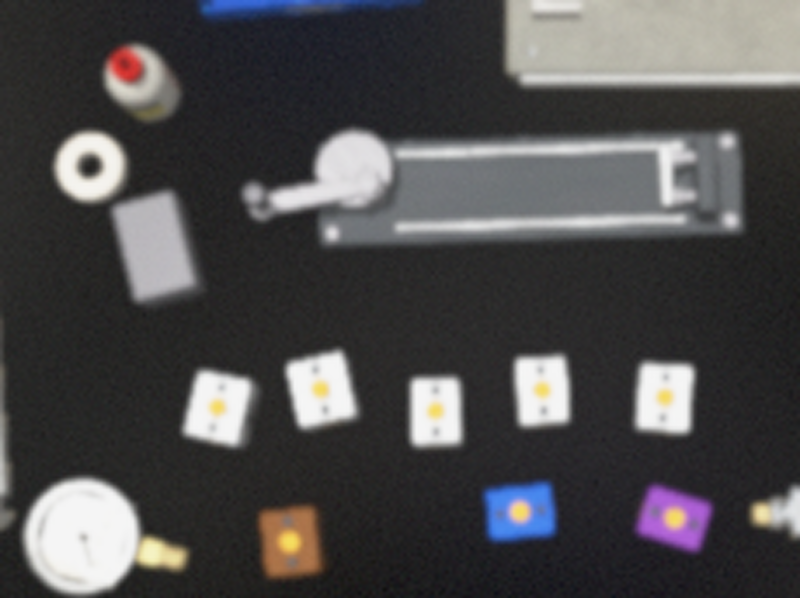

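View pics/s0c.png

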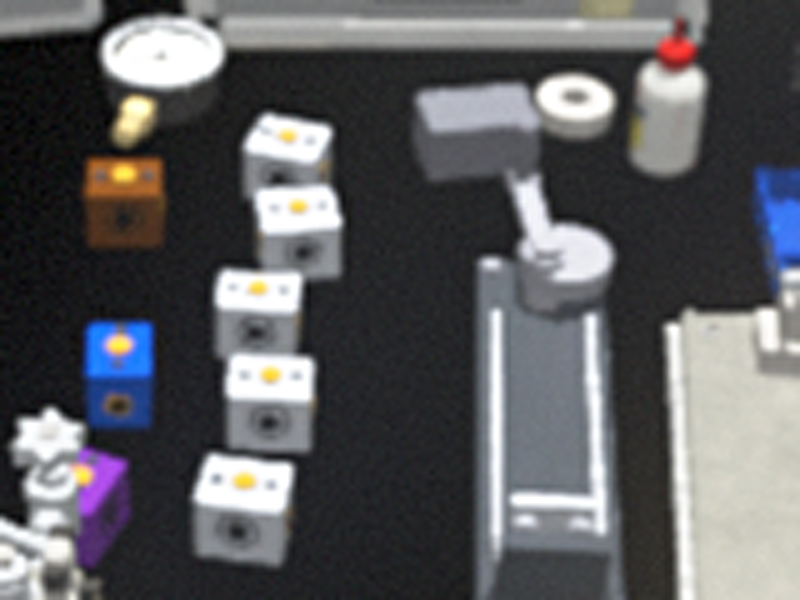

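```bash
cat >> h.py <<'E'
from scipy.optimize import least_squares
from scipy.spatial.transform import Rotation as Rn
def railfit(f,pts,x0=(0.61,0,0)):
    # pts list (X,Y,Z rail mm),(u,v)
    P=np.array([p[0] for p in pts])/1000.;U=np.array([p[1] for p in pts])
    def W(q):
        c,s=np.cos(q[2]),np.sin(q[2]);return np.c_[q[0]+c*P[:,0]-s*P[:,1],q[1]+s*P[:,0]+c*P[:,1],P[:,2]]
    r=least_squares(lambda q:(proj(f,W(q))-U).ravel(),x0);return r.x,r.fun.reshape(-1,2)
def blocks(f,z=0.044,lo=170):
    im=cv2.imread(f'pics/{f}.png').astype(int); m=(im.min(2)>lo).astype(np.uint8)
    n,l,st,ce=cv2.connectedComponentsWithStats(m); out=[]
    for i in range(1,n):
        if 120<st[i,4]<600:
            ys,xs=np.where(l==i); 
            c,_=cv2.findContours((l==i).astype(np.uint8),cv2.RETR_EXTERNAL,cv2.CHAIN_APPROX_NONE)
            w=np.array([ray(f,p[0],p[1],z)[:2]*1000 for p in c[0].reshape(-1,2)],np.float32)
            (cx,cy),(a,b),an=cv2.minAreaRect(w)
            if a>b: th=an
            else: th=an+90
            th=(th+90)%180-90
            out.append((ce[i].round(1),round(cx,1),round(cy,1),round(max(a,b),1),round(min(a,b),1),round(th,1)))
    return out
def tool():
    o=ctrl.get_obs();R=Rn.from_euler('xyz',o['eef_rot']).as_matrix();return o,R,np.array(o['ee_pos'])
def to(x,y,z,th=None):
    "delta in tool axes mm to world target (m), th deg jaw dir"
    o,R,p=tool(); d=R.T@(np.array([x,y,z])-p)*1000
    t=np.degrees(np.arctan2(R[1,1],R[0,1]))
    a=None
    if th is not None:
        e=(th-t+90)%180-90; a=-np.radians(e)
    print('now',p.round(4),'th',round(t,1),'q',o['qpos'].round(2),'F',o['force'].round(1),'w',round(o['grip_width'],4),'t',o['time_s'],'tilt',R[:,0].round(3)); print('delta tool',d.round(1),'ax',a)
E
python3 - <<'E'
from h import *
s=800/230
def px(u,v): return (110+u/s-.5+.5/s*0,120+v/s-.5)
pts=[((-42,172.5,8),px(321,244)),((-42,-172.5,8),px(743,232)),((42,-172.5,8),px(738,132)),((-25,-105,50),px(660,205)),((25,-105,50),px(659,146))]
q,e=railfit('t0',pts);print(q,e.round(2))
c,sn=np.cos(q[2]),np.sin(q[2])
def r2w(x,y,z=0): return np.array([q[0]+(c*x-sn*y)/1e3,q[1]+(sn*x+c*y)/1e3,z/1e3])
ax=r2w(0,129);print('axis',ax)
u=px(255,193);w=ray('t0',*u,0.092);print('post',w,np.linalg.norm(w[:2]-ax[:2]))
d=w[:2]-ax[:2];a=np.arctan2(d[1],d[0])-q[2];print('lever angle',np.radians(150)-a)
for b in blocks('t0'):print(b)
to(.6,.2,.2,0)
E
```

```text
[0.61200603 0.02164108 0.05064876] [[-0.53  0.19]
 [-0.15  0.3 ]
 [ 0.1   0.1 ]
 [ 0.45  0.09]
 [ 0.12 -0.68]]
axis [0.60547513 0.15047565 0.        ]
post [0.58705867 0.23120529 0.092     ] 0.08280362559976542
lever angle 0.8735593599327953
(array([95.6, 29.3]), 1024.6, 518.5, 48.7, 47.3, -89.9)
(array([108.3,  50.3]), 966.2, 475.0, 74.0, 59.7, 33.5)
(array([49. , 46.3]), 973.3, 654.7, 60.1, 59.7, -59.3)
(array([366.9,  46.3]), 985.9, -271.5, 197.5, 36.6, 83.0)
(array([85.8, 49.3]), 963.3, 542.4, 44.1, 41.5, 5.2)
(array([410.6,  62.2]), 951.2, -408.4, 64.7, 40.0, 88.9)
(array([389.2,  66.1]), 930.3, -335.0, 73.3, 55.5, 2.2)
(array([284.8,  80.5]), 875.1, -37.3, 63.9, 56.3, 21.0)
(array([385.2, 120.7]), 754.9, -322.5, 99.8, 68.9, 87.3)
(array([454.2, 142.3]), 709.1, -521.6, 57.4, 19.8, -64.3)
(array([135.3, 167.4]), 614.7, 374.7, 51.1, 48.3, -88.8)
(array([208.1, 169.5]), 605.6, 175.2, 94.7, 54.1, -44.7)
(array([276.6, 164.7]), 615.1, 8.7, 233.6, 50.8, -86.9)
(array([105.2, 209.7]), 484.5, 452.5, 260.7, 14.5, 7.6)
(array([153.8, 190.4]), 551.4, 318.4, 71.4, 41.6, 17.0)
(array([264.7,
[... 385 characters left out ...]
.3, 267.6]), 359.1, -340.4, 117.7, 67.3, -73.9)
(array([421.7, 261.8]), 370.6, -424.8, 39.3, 30.1, -89.1)
(array([354.3, 281.1]), 279.4, -222.5, 180.4, 98.5, -0.6)
(array([380.6, 302. ]), 262.2, -307.6, 76.1, 33.8, 16.4)
(array([ 80.6, 306.6]), 224.4, 511.8, 104.4, 51.0, -81.9)
(array([ 47.9, 313.4]), 207.3, 594.8, 38.6, 31.7, -41.0)
(array([384.6, 346.7]), 141.8, -321.6, 123.0, 59.2, 5.3)
(array([ 85.3, 340.1]), 138.3, 486.8, 96.5, 34.3, -76.4)
(array([397. , 377.1]), 56.4, -368.4, 106.7, 24.0, -88.0)
now [0.1966 0.5134 0.2049] th 69.0 q [ 1.14  0.3   1.52 -0.    1.32 -0.07] F [ 0.2 -0.7  0. ] w 0.0943 t 0.1 tilt [-0.    -0.001 -1.   ]
delta tool [   5.1 -148.4  488.8] ax 1.2050227225076535
```

```bash
python3 - <<'E'
from h import *
crop('t0',170,150,230,195,'t0p');crop('s0',310,150,350,180,'s0p')
E
```

```text
scale 13.333333333333334
scale 20.0
```

View pics/t0p.png

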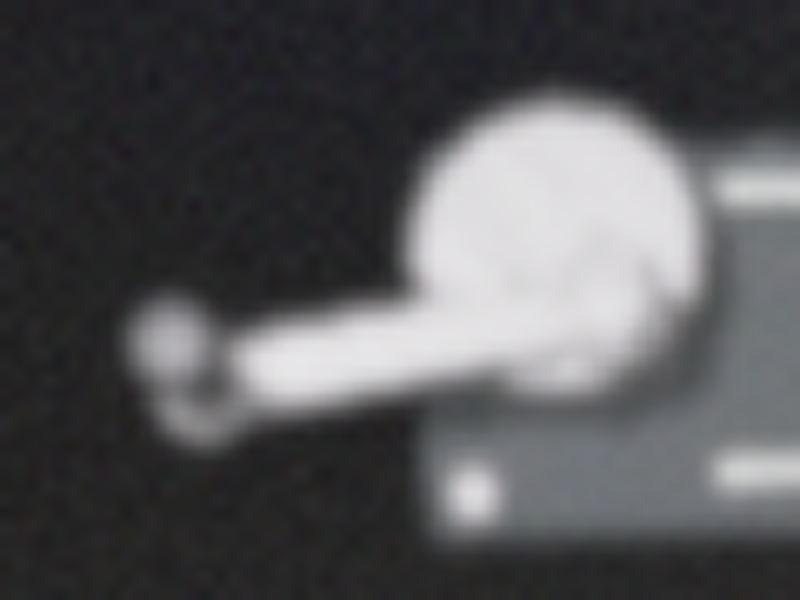

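View pics/s0p.png

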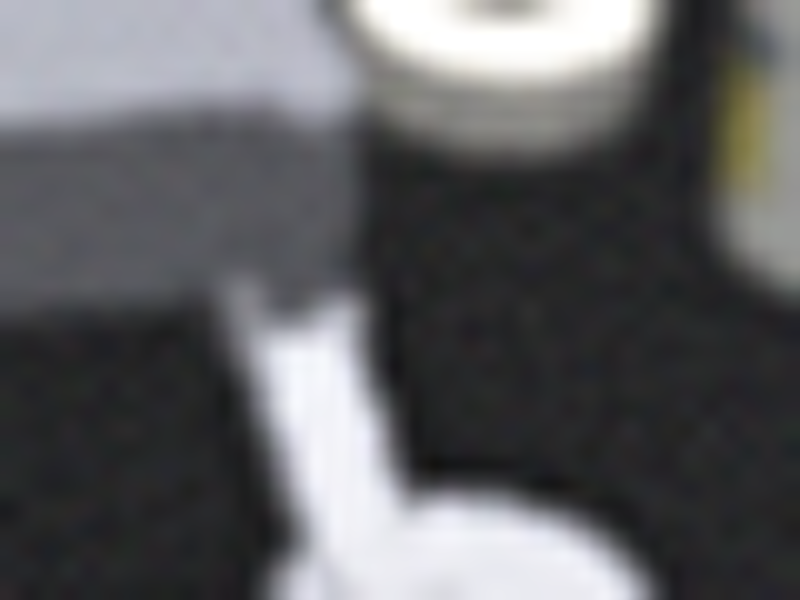

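```bash
cat >> h.py <<'E'
def plan(wps,g,start=None):
    "wps: list of (x,y,z,th,n rows); prints rows"
    o,R,p=tool(); t=np.degrees(np.arctan2(R[1,1],R[0,1])); 
    print('now',p.round(4),'th',round(t,1),'q6',o['qpos'][5].round(2),'F',o['force'].round(1),'w',round(o['grip_width'],4),'t',round(o['time_s'],2),'tilt',R[:,0].round(3))
    rows=[];T=t
    def RR(t): t=np.radians(t);c,s=np.cos(t),np.sin(t);return np.array([[0,c,s],[0,s,-c],[-1,0,0]])
    Rc=R.copy()
    for x,y,z,th,n in wps:
        th=T if th is None else th
        e=(th-T+180)%360-180
        tgt=np.array([x,y,z]); p0=p.copy();T0=T
        for i in range(n):
            q=p0+(tgt-p0)*(i+1)/n; d=Rc.T@(q-p)*1000
            Tn=T0+e*(i+1)/n; rv=Rn.from_matrix(Rc.T@RR(Tn)).as_rotvec()
            d=d.round(1); rv=rv.round(3)
            rows.append([*map(float,d),*map(float,rv),g]); p=p+Rc@d/1000; Rc=Rc@Rn.from_rotvec(rv).as_matrix();T=Tn
    print(len(rows),rows)
E
python3 - <<'E'
from h import *
plan([(.27,.36,.205,45,5),(.587,.2333,.16,20,10)],94)
E
```

```text
now [0.1966 0.5134 0.2049] th 69.0 q6 -0.07 F [ 0.2 -0.7  0. ] w 0.0943 t 0.1 tilt [-0.    -0.001 -1.   ]
15 [[0.0, -23.4, 24.7, 0.084, -0.0, 0.001, 94], [0.0, -21.2, 26.5, 0.084, -0.0, 0.0, 94], [-0.0, -19.0, 28.3, 0.084, 0.0, 0.0, 94], [-0.0, -16.5, 29.7, 0.084, 0.0, 0.0, 94], [-0.0, -14.0, 31.0, 0.084, 0.0, 0.0, 94], [4.5, 13.5, 31.4, 0.043, 0.0, 0.0, 94], [4.5, 14.8, 30.7, 0.044, 0.0, 0.0, 94], [4.5, 16.1, 30.1, 0.044, 0.0, 0.0, 94], [4.5, 17.5, 29.4, 0.043, 0.0, 0.0, 94], [4.5, 18.7, 28.5, 0.044, 0.0, 0.0, 94], [4.5, 19.9, 27.7, 0.043, 0.0, 0.0, 94], [4.5, 21.1, 26.9, 0.044, 0.0, 0.0, 94], [4.5, 22.3, 25.8, 0.044, 0.0, 0.0, 94], [4.5, 23.4, 24.9, 0.043, 0.0, 0.0, 94], [4.5, 24.4, 23.9, 0.044, 0.0, 0.0, 94]]
```

{"fn": "play_rows", "kwargs": {"deltas": [[[0,-23.4,24.7,0.084,0,0.001,94],[0,-21.2,26.5,0.084,0,0,94],[0,-19,28.3,0.084,0,0,94],[0,-16.5,29.7,0.084,0,0,94],[0,-14,31,0.084,0,0,94],[4.5,13.5,31.4,0.043,0,0,94],[4.5,14.8,30.7,0.044,0,0,94],[4.5,16.1,30.1,0.044,0,0,94],[4.5,17.5,29.4,0.043,0,0,94],[4.5,18.7,28.5,0.044,0,0,94]]]}}

```text
time_s: 1.1
ee_pos: [0.4297, 0.2961, 0.1824]
eef_rot: [2.601, 1.57, 1.595]
force: [0.5, 1.0, 0.5]
grip_width: 0.0942
```

{"fn": "play_rows", "kwargs": {"deltas": [[[4.5,19.9,27.7,0.043,0,0,94],[4.5,21.1,26.9,0.044,0,0,94],[4.5,22.3,25.8,0.044,0,0,94],[4.5,23.4,24.9,0.043,0,0,94],[4.5,24.4,23.9,0.044,0,0,94],[0,0,0,0,0,0,94],[0,0,0,0,0,0,94]]]}}

```text
time_s: 1.8
ee_pos: [0.587, 0.2331, 0.1595]
eef_rot: [-2.392, 1.57, 2.668]
force: [-0.3, 0.6, 0.6]
grip_width: 0.094
```

```bash
python3 - <<'E'
from h import *
snap('side','s1')
crop('s1',250,90,410,210,'s1c')
plan([(.5868,.2333,.054,20,6)],94)
print(proj('s1',[[.5868,.2333,.092],[.5868,.2333,.048]]))
E
```

```text
scale 5.0
now [0.5866 0.2336 0.16  ] th 20.0 q6 -0.03 F [-0.6  0.6  0.5] w 0.0939 t 1.85 tilt [-0.001  0.001 -1.   ]
6 [[17.7, 0.0, 0.1, 0.0, -0.001, 0.0, 94], [17.6, 0.0, 0.0, 0.0, 0.0, 0.0, 94], [17.7, 0.1, 0.1, 0.0, 0.0, 0.0, 94], [17.7, -0.0, 0.1, 0.0, 0.0, 0.0, 94], [17.6, -0.0, 0.0, 0.0, 0.0, 0.0, 94], [17.7, 0.0, 0.1, 0.0, 0.0, 0.0, 94]]
[[324.47239125 153.51203958]
 [323.51031064 164.38385096]]
```

View pics/s1c.png

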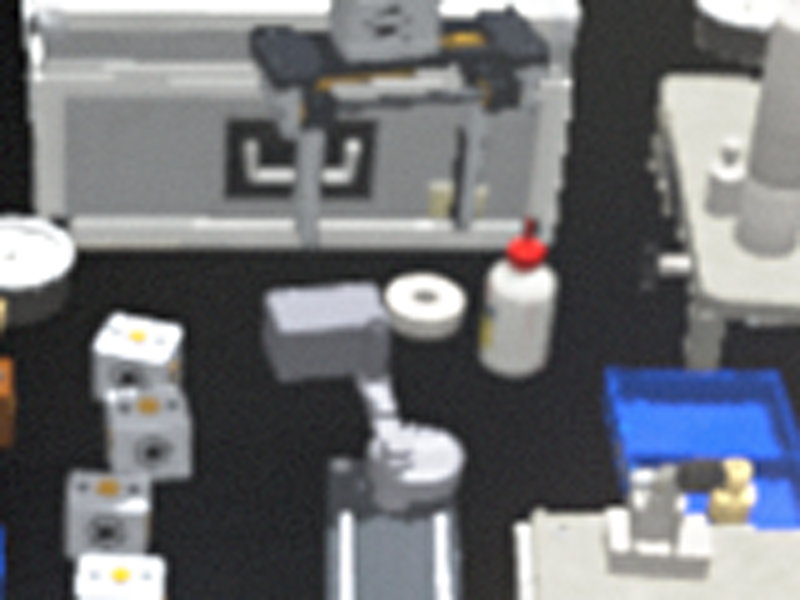

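{"fn": "play_rows", "kwargs": {"deltas": [[[17.7,0,0,0,0,0,94],[17.7,0,0,0,0,0,94],[17.7,0,0,0,0,0,94],[17.7,0,0,0,0,0,94],[17.7,0,0,0,0,0,94],[17.5,0,0,0,0,0,94],[0,0,0,0,0,0,94]]]}}

```text
time_s: 2.55
ee_pos: [0.5853, 0.2339, 0.0526]
eef_rot: [-1.877, 1.568, -3.097]
force: [-0.1, 0.7, -0.2]
grip_width: 0.0944
```

```bash
python3 - <<'E'
from h import *
snap('top','t2')
crop('t2',150,130,250,205,'t2c')
plan([],94)
E
```

```text
scale 8.0
now [0.5861 0.2341 0.0542] th 20.1 q6 -0.03 F [-0.3  0.2  0.1] w 0.0939 t 2.6 tilt [-0.001  0.001 -1.   ]
0 []
```

View pics/t2c.png

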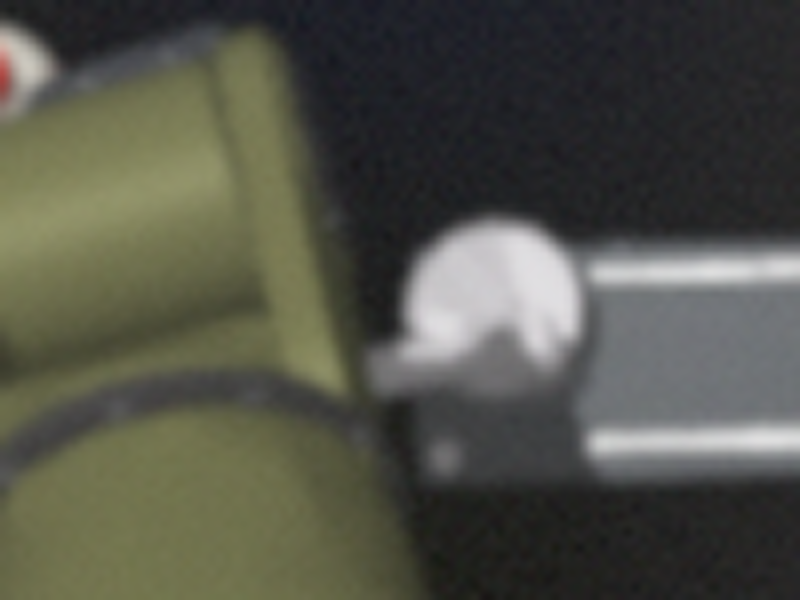

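{"fn": "play_rows", "kwargs": {"deltas": [[[0,0,0,0,0,0,10],[0,0,0,0,0,0,10],[0,0,0,0,0,0,10],[0,0,0,0,0,0,10],[0,0,0,0,0,0,10],[0,0,0,0,0,0,10],[0,0,0,0,0,0,10],[0,0,0,0,0,0,10]]], "grip_force": 20}}

```text
time_s: 3.4
ee_pos: [0.5871, 0.2336, 0.0543]
eef_rot: [2.463, 1.57, 1.241]
force: [-0.8, -0.5, -0.6]
grip_width: 0.0334
```

```bash
cat >> h.py <<'E'
AX=np.array([.60547,.15048]);YAW=.0506
def lev(a,r=.085):
    b=np.radians(150)+YAW-a;return AX+r*np.array([np.cos(b),np.sin(b)])
def ang(p):
    d=np.array(p[:2])-AX;return np.radians(150)+YAW-np.arctan2(d[1],d[0]),np.hypot(*d)
E
python3 - <<'E'
from h import *
o,R,p=tool();print(ang(p),lev(0))
a0,r0=ang(p)
plan([(*lev(a,r0+(.085-r0)*k),.054,20,1) for k,a in zip(np.linspace(.11,1,9),np.linspace(a0-.1,-.03,9))],10)
E
```

```text
(np.float64(0.8805556972538529), np.float64(0.08508934462442674)) [0.52980247 0.18920242]
now [0.5871 0.2336 0.0543] th 20.0 q6 -0.03 F [-0.8 -0.5 -0.6] w 0.0334 t 3.4 tilt [ 0.     0.001 -1.   ]
9 [[0.3, -8.5, -0.7, -0.0, -0.001, -0.001, 10], [0.0, -8.6, 0.2, -0.0, 0.0, 0.0, 10], [0.0, -8.5, 1.0, -0.0, 0.0, 0.0, 10], [0.0, -8.4, 1.9, -0.0, 0.0, 0.0, 10], [0.0, -8.2, 2.8, -0.0, 0.0, 0.0, 10], [0.0, -7.9, 3.5, -0.0, 0.0, 0.0, 10], [0.0, -7.4, 4.4, -0.0, 0.0, 0.0, 10], [0.0, -7.0, 5.0, -0.0, 0.0, 0.0, 10], [0.0, -6.4, 5.8, -0.0, 0.0, 0.0, 10]]
```

{"fn": "play_rows", "kwargs": {"deltas": [[[0,0,0,0,0,0,10],[0,0,0,0,0,0,10],[0,0,0,0,0,0,10],[0,0,0,0,0,0,10]]]}}

```text
time_s: 3.8
ee_pos: [0.5872, 0.2337, 0.0544]
eef_rot: [2.215, 1.569, 0.993]
force: [1.1, 0.4, -1.2]
grip_width: 0.0152
```

{"fn": "play_rows", "kwargs": {"deltas": [[[0,-8.5,-0.7,0,0,0,10],[0,-8.6,0.2,0,0,0,10],[0,-8.5,1,0,0,0,10],[0,-8.4,1.9,0,0,0,10]]]}}

```text
time_s: 4.2
ee_pos: [0.5559, 0.2203, 0.0546]
eef_rot: [2.117, 1.568, 0.896]
force: [3.3, 3.9, -0.7]
grip_width: 0.0157
```

{"fn": "play_rows", "kwargs": {"deltas": [[[0,-8.2,2.8,0,0,0,10],[0,-7.9,3.5,0,0,0,10],[0,-7.4,4.4,0,0,0,10],[0,-7,5,0,0,0,10],[0,-5.5,5,0,0,0,10],[0,0,0,0,0,0,10]]]}}

```text
time_s: 4.8
ee_pos: [0.5309, 0.189, 0.0552]
eef_rot: [1.837, 1.564, 0.615]
force: [11.7, 11.9, -3.7]
grip_width: 0.0159
```

```bash
python3 - <<'E'
from h import *
o,R,p=tool();print(ang(p),o['force'],o['grip_width'])
E
```

```text
(np.float64(0.004100189616204286), np.float64(0.08393303379075502)) [11.73959086 11.91788246 -3.74550421] 0.01587504574030635
```

{"fn": "play_rows", "kwargs": {"deltas": [[[0,0,0,0,0,0,60],[0,0,0,0,0,0,60],[0,0,0,0,0,0,80],[-10,0,0,0,0,0,80],[-30,0,0,0,0,0,80],[-40,0,0,0,0,0,80],[-40,0,0,0,0,0,80]]]}}

```text
time_s: 5.5
ee_pos: [0.5288, 0.1876, 0.1763]
eef_rot: [2.963, 1.57, 1.741]
force: [-0.1, -0.9, 0.0]
grip_width: 0.0678
```

```bash
python3 - <<'E'
from h import *
snap('top','t3'); snap('side','s3')
crop('t3',110,120,340,292,'t3c')
for b in blocks('t3'):
  if 400<b[1]<470:print(b)
plan([(.48,-.02,.16,0,8)],80)
E
```

```text
scale 3.4782608695652173
(array([265.2, 231.7]), 442.8, 7.7, 49.4, 38.3, 1.3)
(array([300.6, 233.8]), 439.5, -89.5, 49.4, 41.1, 1.0)
now [0.5311 0.1883 0.1805] th 20.0 q6 -0.07 F [ 0.9  0.5 -0.1] w 0.076 t 5.6 tilt [ 0.009  0.003 -1.   ]
8 [[2.4, -14.9, 22.3, 0.044, -0.0, -0.01, 80], [2.6, -13.9, 22.9, 0.043, -0.0, 0.0, 80], [2.6, -13.0, 23.5, 0.044, -0.0, 0.0, 80], [2.5, -11.8, 24.1, 0.043, -0.0, 0.0, 80], [2.6, -10.8, 24.5, 0.044, -0.0, 0.0, 80], [2.6, -9.8, 25.0, 0.044, -0.0, 0.0, 80], [2.5, -8.6, 25.4, 0.043, -0.0, 0.0, 80], [2.6, -7.5, 25.7, 0.044, -0.0, 0.0, 80]]
```

View pics/t3c.png

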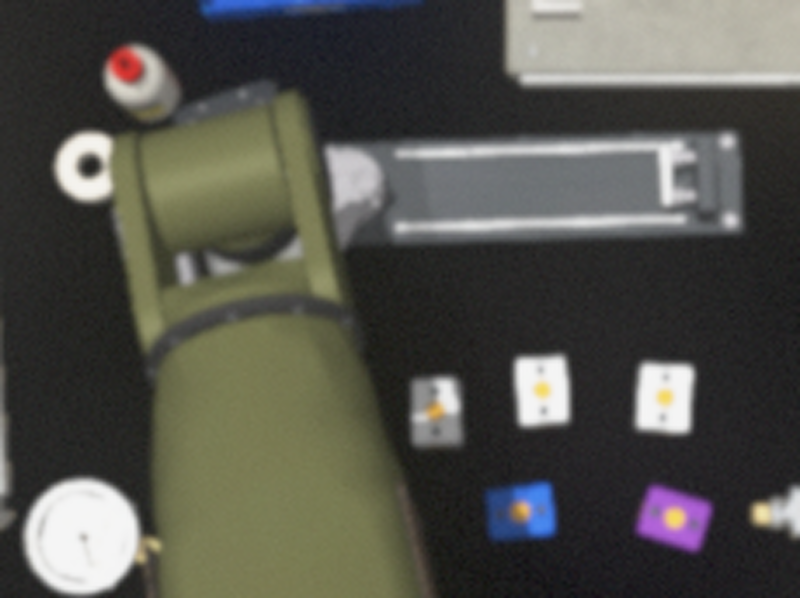

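View pics/s3.png

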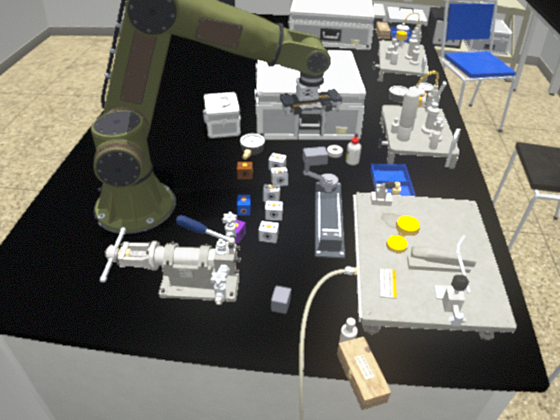

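```bash
cat >> h.py <<'E'
RX,RY=.61201,.02164
def r2w(x,y):
    c,s=np.cos(YAW),np.sin(YAW);x/=1e3;y/=1e3;return (RX+c*x-s*y,RY+s*x+c*y)
E
python3 - <<'E'
from h import *
plan([(.4395,-.0895,.12,1,10)],84)
for y in(-82,-39,1,44,89):print(r2w(0,y))
E
```

```text
now [0.5311 0.1883 0.1805] th 20.0 q6 -0.07 F [ 0.9  0.5 -0.1] w 0.076 t 5.6 tilt [ 0.009  0.003 -1.   ]
10 [[5.9, -18.2, 23.0, 0.033, -0.0, -0.01, 84], [6.0, -17.3, 23.5, 0.033, -0.0, 0.0, 84], [6.1, -16.6, 24.2, 0.033, -0.0, 0.0, 84], [6.0, -15.7, 24.6, 0.034, -0.0, 0.0, 84], [6.1, -14.9, 25.2, 0.033, -0.0, 0.0, 84], [6.1, -14.1, 25.6, 0.033, -0.0, 0.0, 84], [6.0, -13.2, 26.1, 0.033, -0.0, 0.0, 84], [6.1, -12.3, 26.6, 0.033, -0.0, 0.0, 84], [6.0, -11.5, 26.9, 0.033, -0.0, 0.0, 84], [6.1, -10.5, 27.3, 0.034, -0.0, 0.0, 84]]
(np.float64(0.6161574296523663), np.float64(-0.06025504763585326))
(np.float64(0.6139825580053937), np.float64(-0.017310083631686304))
(np.float64(0.6119594215896054), np.float64(0.022638720093120162))
(np.float64(0.6097845499426328), np.float64(0.06558368409728711))
(np.float64(0.6075085214748709), np.float64(0.11052608828769439))
```

{"fn": "play_rows", "kwargs": {"deltas": [[[5.9,-18.2,23,0.033,0,0,84],[6,-17.3,23.5,0.033,0,0,84],[6,-16.6,24.2,0.033,0,0,84],[6,-15.7,24.6,0.034,0,0,84],[6,-14.9,25.2,0.033,0,0,84],[6,-14.1,25.6,0.033,0,0,84],[6,-13.2,26.1,0.033,0,0,84],[6,-12.3,26.6,0.033,0,0,84],[6,-11.5,26.9,0.033,0,0,84],[6,-10.5,27.3,0.034,0,0,84]]]}}

```text
time_s: 6.6
ee_pos: [0.4369, -0.0911, 0.114]
eef_rot: [2.684, 1.57, 1.129]
force: [1.4, -0.5, -0.3]
grip_width: 0.0844
```

```bash
python3 - <<'E'
from h import *
snap('top','t4')
crop('t4',110,120,340,292,'t4c')
for b in blocks('t4'):
  if 400<b[1]<470:print(b)
plan([(.4395,-.0895,.014,1,5)],84)
E
```

```text
scale 3.4782608695652173
(array([201.8, 231.7]), 440.1, 180.6, 51.0, 45.1, 14.8)
(array([265.2, 231.8]), 442.8, 7.7, 49.4, 38.3, 1.3)
(array([172.2, 236.8]), 423.9, 261.3, 51.3, 43.6, -11.5)
(array([234.5, 238. ]), 424.5, 90.6, 49.4, 35.6, 1.7)
now [ 0.4357 -0.0936  0.1131] th 0.7 q6 -0.31 F [-0.8 -0.7 -0.8] w 0.0838 t 6.65 tilt [-0.001  0.001 -1.   ]
5 [[19.8, 0.8, -0.8, -0.001, -0.001, 0.001, 84], [19.8, 0.8, -0.8, -0.001, 0.0, 0.0, 84], [19.9, 0.7, -0.8, -0.001, 0.0, 0.0, 84], [19.8, 0.8, -0.8, -0.001, 0.0, 0.0, 84], [19.8, 0.8, -0.8, -0.001, 0.0, 0.0, 84]]
```

View pics/t4c.png

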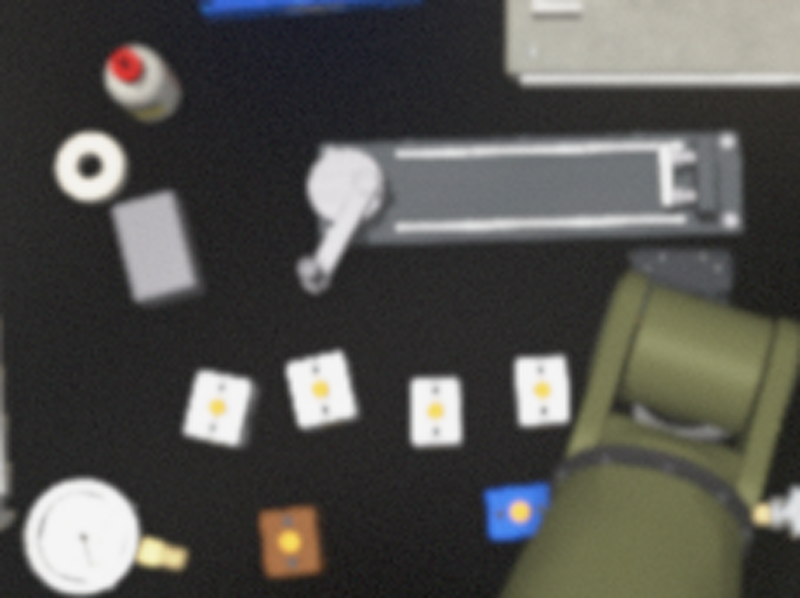

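{"fn": "play_rows", "kwargs": {"deltas": [[[19.8,1,-1,0,0,0,76],[19.8,1,-1,0,0,0,76],[19.8,1,-1,0,0,0,76],[19.8,0.8,-0.8,0,0,0,76],[19.8,0,0,0,0,0,76],[0,0,0,0,0,0,76]]]}}

```text
time_s: 7.25
ee_pos: [0.44, -0.0857, 0.0134]
eef_rot: [-2.101, 1.567, 2.628]
force: [1.0, 0.3, 0.9]
grip_width: 0.0762
```

```bash
python3 - <<'E'
from h import *
plan([(.4395,-.0895,.014,1,1)],84)
E
```

```text
now [ 0.44   -0.0857  0.0134] th 1.0 q6 -0.29 F [1.  0.3 0.9] w 0.0762 t 7.25 tilt [-0.003  0.002 -1.   ]
1 [[-0.6, -0.6, 3.8, -0.0, -0.002, 0.003, 84]]
```

{"fn": "play_rows", "kwargs": {"deltas": [[[0,0,3.5,0,0,0,76],[0,0,0,0,0,0,76],[0,0,0,0,0,0,40],[0,0,0,0,0,0,40],[0,0,0,0,0,0,40],[0,0,0,0,0,0,40],[0,0,0,0,0,0,40]]], "grip_force": 30}}

```text
time_s: 7.95
ee_pos: [0.4416, -0.0895, 0.0153]
eef_rot: [2.457, 1.57, 0.903]
force: [0.3, 0.1, 4.6]
grip_width: 0.0504
```

```bash
python3 - <<'E'
from h import *
plan([(.4395,-.0895,.09,1,3),(.6162,-.0603,.09,2.9,7),(.6162,-.0603,.026,2.9,5)],40)
E
```

```text
now [ 0.4416 -0.0895  0.0153] th 1.0 q6 -0.3 F [0.3 0.1 4.6] w 0.0504 t 7.95 tilt [ 0.001  0.001 -1.   ]
15 [[-24.9, -0.7, -0.0, -0.0, -0.001, -0.001, 40], [-24.9, -0.7, -0.1, -0.0, 0.0, 0.0, 40], [-24.9, -0.7, 0.0, -0.0, 0.0, 0.0, 40], [-0.0, 25.3, -3.7, -0.005, 0.0, 0.0, 40], [-0.0, 25.3, -3.6, -0.005, 0.0, 0.0, 40], [-0.0, 25.4, -3.5, -0.005, 0.0, 0.0, 40], [-0.0, 25.4, -3.4, -0.004, 0.0, 0.0, 40], [-0.0, 25.4, -3.2, -0.005, 0.0, 0.0, 40], [-0.0, 25.3, -3.2, -0.005, 0.0, 0.0, 40], [-0.0, 25.5, -3.0, -0.004, 0.0, 0.0, 40], [12.8, -0.0, 0.0, -0.0, 0.0, 0.0, 40], [12.8, -0.0, 0.0, -0.0, 0.0, 0.0, 40], [12.8, -0.0, 0.0, -0.0, 0.0, 0.0, 40], [12.8, -0.0, 0.0, -0.0, 0.0, 0.0, 40], [12.8, -0.0, 0.0, -0.0, 0.0, 0.0, 40]]
```

{"fn": "play_rows", "kwargs": {"deltas": [[[-24.9,0,0,0,0,0,40],[-24.9,0,0,0,0,0,40],[-24.9,0,0,0,0,0,40],[0,25,-3.7,-0.005,0,0,40],[0,25,-3.6,-0.005,0,0,40],[0,25,-3.5,-0.005,0,0,40],[0,25,-3.4,-0.004,0,0,40],[0,25,-3.2,-0.005,0,0,40],[0,25,-3.2,-0.005,0,0,40],[0,25,-3,-0.004,0,0,40]]]}}

```text
time_s: 8.95
ee_pos: [0.6163, -0.0602, 0.0893]
eef_rot: [-2.633, 1.57, 2.129]
force: [-1.3, -0.4, -2.2]
grip_width: 0.0506
```

{"fn": "play_rows", "kwargs": {"deltas": [[[0,0,0,0,0,0,40],[0,0,0,0,0,0,40]]]}}

```text
time_s: 9.15
ee_pos: [0.615, -0.0604, 0.089]
eef_rot: [-2.344, 1.569, 2.419]
force: [-0.5, 0.2, -2.0]
grip_width: 0.0504
```

```bash
python3 - <<'E'
from h import *
snap('side','s5');snap('top','t5')
crop('s5',220,130,380,250,'s5c')
plan([(.6162,-.0603,.026,2.9,5)],40)
E
```

```text
scale 5.0
now [ 0.6148 -0.0606  0.0896] th 2.9 q6 -0.21 F [ 0.3  0.4 -1.8] w 0.0508 t 9.25 tilt [-0.001  0.001 -1.   ]
5 [[12.7, 0.3, -0.0, -0.0, -0.001, 0.001, 40], [12.7, 0.3, -0.1, -0.0, -0.0, -0.0, 40], [12.8, 0.2, -0.0, -0.001, -0.0, -0.0, 40], [12.7, 0.3, -0.1, 0.0, -0.0, -0.0, 40], [12.7, 0.3, -0.0, 0.0, -0.0, -0.0, 40]]
```

View pics/s5c.png

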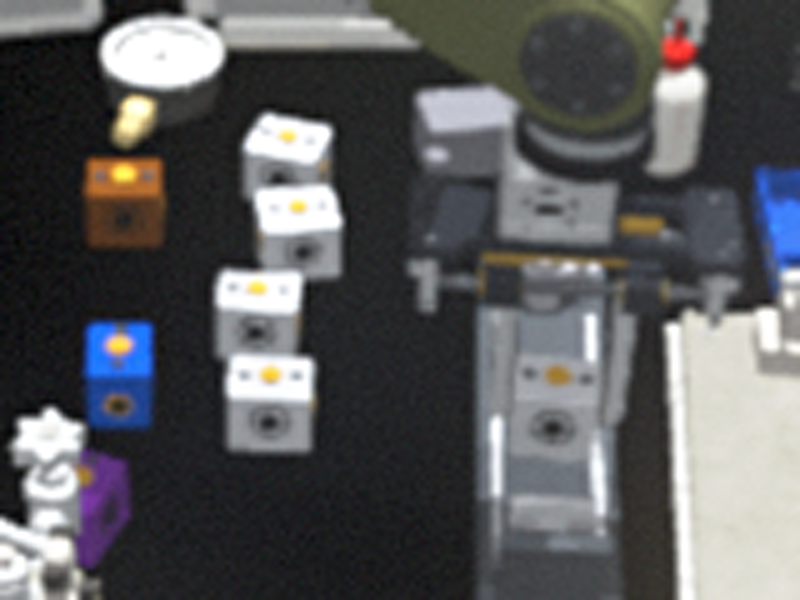

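```bash
python3 - <<'E'
from h import *
im=cv2.imread('pics/s3.png')
x0,y0,S=300,165,8
c=cv2.resize(im[165:265,300:360],None,fx=8,fy=6,interpolation=cv2.INTER_CUBIC)
def dot(X,Y,Z,col):
    x,y=r2w(X,Y);u=proj('s3',[[x,y,Z/1e3]])[0];cv2.circle(c,(int((u[0]-300+.5)*8),int((u[1]-165+.5)*6)),3,col,-1)
for Y in(-100,-60,-20,20,60,105):
    dot(-28,Y,14,(0,0,255));dot(28,Y,14,(0,0,255))
for X in(-25,25):
    for Z in (50,10): dot(X,-105,Z,(0,255,0))
for X in(-42,42):
    for Y in(-172,172): dot(X,Y,8,(255,0,0))
dot(0,129,40,(0,255,255))
cv2.imwrite('pics/s3r.png',c)
E
```

```text
(no output)
```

View pics/s3r.png

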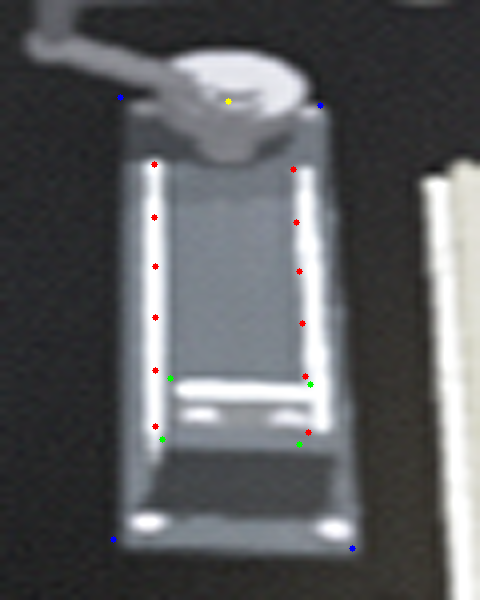

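```bash
python3 - <<'E'
from h import *
im=cv2.imread('pics/s5.png')
c=cv2.resize(im[190:240,300:370],None,fx=11,fy=11,interpolation=cv2.INTER_CUBIC)
def dot(P,col):
    u=proj('s5',[P])[0];cv2.circle(c,(int((u[0]-300+.5)*11),int((u[1]-190+.5)*11)),3,col,-1)
cx,cy,t=.6148,-.0606,np.radians(2.9)
for X in(-25,25):
  for Y in(-21,21):
    for Z in(.1183,.0743): 
      dot([cx+(np.cos(t)*X-np.sin(t)*Y)/1e3,cy+(np.sin(t)*X+np.cos(t)*Y)/1e3,Z],(0,0,255))
cv2.imwrite('pics/s5r.png',c)
E
```

```text
(no output)
```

View pics/s5r.png

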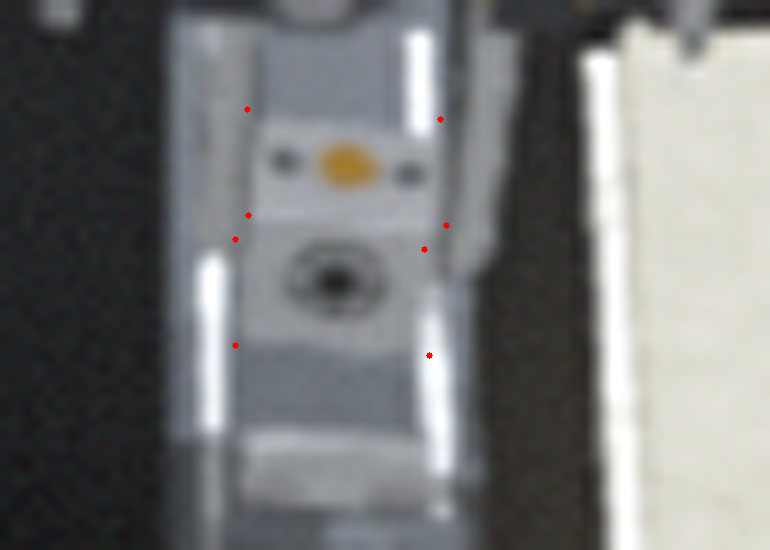

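```bash
python3 - <<'E'
from h import *
im=cv2.imread('pics/t0.png')
S=6
c=cv2.resize(im[150:200,195:330],None,fx=S,fy=S,interpolation=cv2.INTER_CUBIC)
def dot(X,Y,Z,col):
    x,y=r2w(X,Y);u=proj('t0',[[x,y,Z/1e3]])[0];cv2.circle(c,(int((u[0]-195+.5)*S),int((u[1]-150+.5)*S)),2,col,-1)
for Y in(-126,-100,-60,-20,20,60,105):
    dot(-28,Y,14,(0,0,255));dot(28,Y,14,(0,0,255))
for X in(-25,25):
    for Z in (50,): dot(X,-105,Z,(0,255,0))
for X in(-42,42):
    for Y in(-172.5,172.5): dot(X,Y,8,(255,0,0))
dot(0,129,40,(0,255,255))
cv2.imwrite('pics/t0r.png',c)
E
```

```text
(no output)
```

View pics/t0r.png

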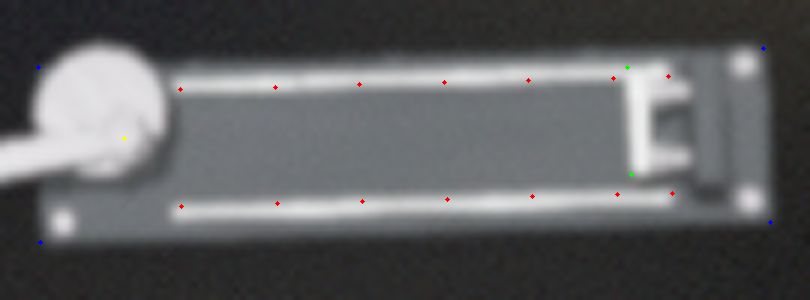

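```bash
python3 - <<'E'
from h import *
def brass(f):
    im=cv2.cvtColor(cv2.imread(f'pics/{f}.png'),cv2.COLOR_BGR2HSV).astype(int)
    m=((im[...,0]>10)&(im[...,0]<32)&(im[...,1]>90)&(im[...,2]>110)).astype(np.uint8)
    n,l,st,ce=cv2.connectedComponentsWithStats(m);return [(ce[i],st[i,4]) for i in range(1,n) if st[i,4]>4]
B=brass('s0')
for c,a in brass('t0'):
    w=ray('t0',*c,.046)
    if .3<w[0]<.5 and -.12<w[1]<.3:
        u=proj('s0',[w])[0]; d=[(np.linalg.norm(u-b),b) for b,_ in B]; d.sort(key=lambda x:x[0]); b=d[0][1]
        print(w.round(4),a,'side pred',u.round(1),'seen',b.round(1),'-> diff xy mm',((ray('s0',*b,.046)-w)*1000).round(1))
# rail base corners in side (s3r readings)
for (X,Y,Z),(a,b) in {(-42,-172.5,8):(122,546),(42,-172.5,8):(357,551),(-42,172.5,8):(128,105),(-25,-105,50):(176,383),(25,-105,50):(314,388)}.items():
    x,y=r2w(X,Y);print(X,Y,((ray('s3',300+a/8-.5,165+b/6-.5,Z/1e3)-[x,y,Z/1e3])*1000).round(1))
E
```

```text
[0.44   0.1812 0.046 ] 12 side pred [278.4 170.4] seen [279.2 170.6] -> diff xy mm [ 2.7 -0.9  0. ]
[0.444  0.0063 0.046 ] 12 side pred [273.1 204.2] seen [273.7 204.4] -> diff xy mm [ 1.9 -1.   0. ]
[ 0.4399 -0.0898  0.046 ] 12 side pred [267.6 225.3] seen [268.5 225.8] -> diff xy mm [ 2.7 -1.7 -0. ]
[0.4236 0.2614 0.046 ] 10 side pred [276.3 156.4] seen [277.2 156.6] -> diff xy mm [ 3.1 -0.7  0. ]
[0.4252 0.0899 0.046 ] 10 side pred [270.4 186.8] seen [271.  187.3] -> diff xy mm [ 2.  -2.1  0. ]
[0.3482 0.0206 0.046 ] 13 side pred [242.6 198.6] seen [243.5 198.5] -> diff xy mm [2.6 0.6 0. ]
[0.3203 0.1996 0.046 ] 284 side pred [243.6 164.4] seen [244.4 165.5] -> diff xy mm [ 3.9 -6.3  0. ]
[ 0.3456 -0.0991  0.046 ] 16 side pred [234.7 224.6] seen [236.  224.5] -> diff xy mm [ 3.7  0.9 -0. ]
-42 -172.5 [ 3.  -3.3  0. ]
42 -172.5 [ 1.5 -0.6  0. ]
-42 172.5 [ 3.6 -7.2  0. ]
-25 -105 [ 2.1 -2.6 -0. ]
25 -105 [ 1.4 -2.3  0. ]
```

```bash
sed -i 's/^RX,RY=.*/RX,RY=.6134,.0208/; s/^AX=np.array.*;/AX=np.array([.6069,.1497]);/' h.py; python3 - <<'E'
from h import *
print(r2w(0,-82),lev(0))
plan([(.6176,-.0605,.028,2.9,5)],40)
E
```

```text
(np.float64(0.6175474296523662), np.float64(-0.06109504763585326)) [0.53123247 0.18842242]
now [ 0.6148 -0.0606  0.0896] th 2.9 q6 -0.21 F [ 0.3  0.4 -1.8] w 0.0508 t 9.25 tilt [-0.001  0.001 -1.   ]
5 [[12.3, 0.6, 0.0, -0.0, -0.001, 0.001, 40], [12.3, 0.5, 0.0, -0.0, -0.0, -0.0, 40], [12.4, 0.6, 0.0, -0.001, -0.0, -0.0, 40], [12.3, 0.5, 0.0, 0.0, -0.0, -0.0, 40], [12.3, 0.6, 0.0, 0.0, -0.0, -0.0, 40]]
```

{"fn": "play_rows", "kwargs": {"deltas": [[[12.3,1,0,0,0,0,40],[12.3,1,0,0,0,0,40],[12.3,0.8,0,0,0,0,40],[12.3,0,0,0,0,0,40],[12.3,0,0,0,0,0,40],[0,0,0,0,0,0,40]]]}}

```text
time_s: 9.85
ee_pos: [0.6173, -0.0601, 0.026]
eef_rot: [-2.074, 1.568, 2.689]
force: [-0.8, -0.0, -2.5]
grip_width: 0.0506
```

```bash
python3 - <<'E'
from h import *
snap('side','s6')
crop('s6',300,165,370,240,'s6c')
plan([(.6176,-.0605,.0233,2.9,1)],40)
E
```

```text
scale 8.0
now [ 0.6179 -0.0602  0.0273] th 2.9 q6 -0.21 F [-0.7 -0.1 -2.3] w 0.0503 t 9.9 tilt [-0.001  0.001 -1.   ]
1 [[4.0, -0.3, 0.3, -0.001, -0.001, 0.001, 40]]
```

View pics/s6c.png

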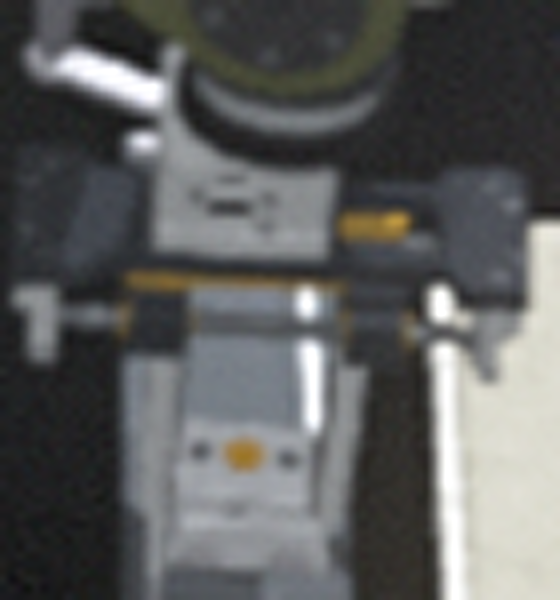

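{"fn": "play_rows", "kwargs": {"deltas": [[[2,0,0,0,0,0,40],[1.5,0,0,0,0,0,40],[0,0,0,0,0,0,40],[0,0,0,0,0,0,40]]]}}

```text
time_s: 10.3
ee_pos: [0.6186, -0.0603, 0.0252]
eef_rot: [2.304, 1.57, 0.783]
force: [-0.2, 0.4, -2.2]
grip_width: 0.0505
```

```bash
python3 - <<'E'
from h import *
plan([],40)
E
```

```text
now [ 0.6186 -0.0603  0.0252] th 2.9 q6 -0.21 F [-0.2  0.4 -2.2] w 0.0505 t 10.3 tilt [ 0.001  0.001 -1.   ]
0 []
```

{"fn": "play_rows", "kwargs": {"deltas": [[[1,0,0,0,0,0,40],[1,0,0,0,0,0,40],[0,0,0,0,0,0,40]]]}}

```text
time_s: 10.6
ee_pos: [0.6185, -0.0603, 0.0234]
eef_rot: [2.391, 1.57, 0.87]
force: [-2.0, -0.2, 3.4]
grip_width: 0.0504
```

{"fn": "play_rows", "kwargs": {"deltas": [[[0.7,0,0,0,0,0,40],[0.5,0,0,0,0,0,40],[0,0,0,0,0,0,40]]]}}

```text
time_s: 10.9
ee_pos: [0.6186, -0.0603, 0.0233]
eef_rot: [2.257, 1.57, 0.737]
force: [-9.1, 0.4, 16.6]
grip_width: 0.0505
```

{"fn": "play_rows", "kwargs": {"deltas": [[[-0.8,0,0,0,0,0,76],[0,0,0,0,0,0,76],[0,0,0,0,0,0,76],[-5,0,0,0,0,0,76],[-25,0,0,0,0,0,76],[-35,0,0,0,0,0,76],[-30,0,0,0,0,0,76]]]}}

```text
time_s: 11.6
ee_pos: [0.6185, -0.0604, 0.1193]
eef_rot: [2.3, 1.57, 0.779]
force: [-1.5, 0.7, 0.9]
grip_width: 0.0761
```

```bash
python3 - <<'E'
from h import *
plan([(.4445,.006,.11,1.3,7),(.4445,.006,.015,1.3,4)],76)
E
```

```text
now [ 0.6185 -0.0604  0.1193] th 2.9 q6 -0.21 F [-1.5  0.7  0.9] w 0.0761 t 11.6 tilt [ 0.001  0.001 -1.   ]
11 [[1.3, -24.3, -10.7, 0.004, -0.001, -0.001, 76], [1.3, -24.4, -10.6, 0.004, 0.0, 0.0, 76], [1.4, -24.5, -10.5, 0.004, 0.0, 0.0, 76], [1.3, -24.4, -10.5, 0.004, 0.0, 0.0, 76], [1.3, -24.6, -10.3, 0.003, 0.0, 0.0, 76], [1.3, -24.5, -10.2, 0.004, 0.0, 0.0, 76], [1.4, -24.6, -10.2, 0.004, 0.0, 0.0, 76], [23.7, 0.0, -0.0, 0.0, 0.0, 0.0, 76], [23.8, 0.0, -0.0, 0.0, 0.0, 0.0, 76], [23.7, 0.0, -0.0, 0.0, 0.0, 0.0, 76], [23.8, 0.0, -0.0, 0.0, 0.0, 0.0, 76]]
```

{"fn": "play_rows", "kwargs": {"deltas": [[[1.3,-24.4,-10.6,0.004,0,0,76],[1.3,-24.4,-10.6,0.004,0,0,76],[1.3,-24.5,-10.5,0.004,0,0,76],[1.3,-24.4,-10.5,0.004,0,0,76],[1.3,-24.5,-10.3,0.003,0,0,76],[1.3,-24.5,-10.2,0.004,0,0,76],[1.3,-24.5,-10.2,0.004,0,0,76],[0,0,0,0,0,0,76],[0,0,0,0,0,0,76]]]}}

```text
time_s: 12.5
ee_pos: [0.445, 0.0059, 0.109]
eef_rot: [1.998, 1.569, 0.451]
force: [0.3, -0.4, 0.1]
grip_width: 0.076
```

```bash
python3 - <<'E'
from h import *
snap('side','s7');snap('top','t7')
crop('t7',110,120,340,292,'t7c')
crop('s7',220,130,380,250,'s7c')
for b in blocks('t7'):
  if 380<b[1]<680 and -150<b[2]<300:print(b)
plan([(.4445,.006,.015,1.3,4)],76)
E
```

```text
scale 3.4782608695652173
scale 5.0
(array([283.3, 167.4]), 615.0, 8.6, 233.6, 50.8, -86.9)
(array([208.1, 176. ]), 584.0, 167.8, 95.7, 52.8, 2.1)
(array([264.5, 183.6]), 577.2, 10.9, 227.1, 6.8, -86.8)
(array([201.8, 231.6]), 440.1, 180.7, 50.8, 45.4, 15.4)
(array([172.2, 236.8]), 423.9, 261.3, 51.2, 43.6, -11.0)
now [0.4454 0.0057 0.1087] th 1.3 q6 -0.09 F [ 0.  -0.2  0.7] w 0.0757 t 12.6 tilt [ 0.001  0.001 -1.   ]
4 [[23.4, -0.2, -0.1, 0.0, -0.001, -0.001, 76], [23.5, -0.3, -0.1, 0.0, 0.0, -0.0, 76], [23.4, -0.2, -0.1, 0.0, 0.0, -0.0, 76], [23.4, -0.2, -0.1, 0.0, 0.0, -0.0, 76]]
```

View pics/t7c.png

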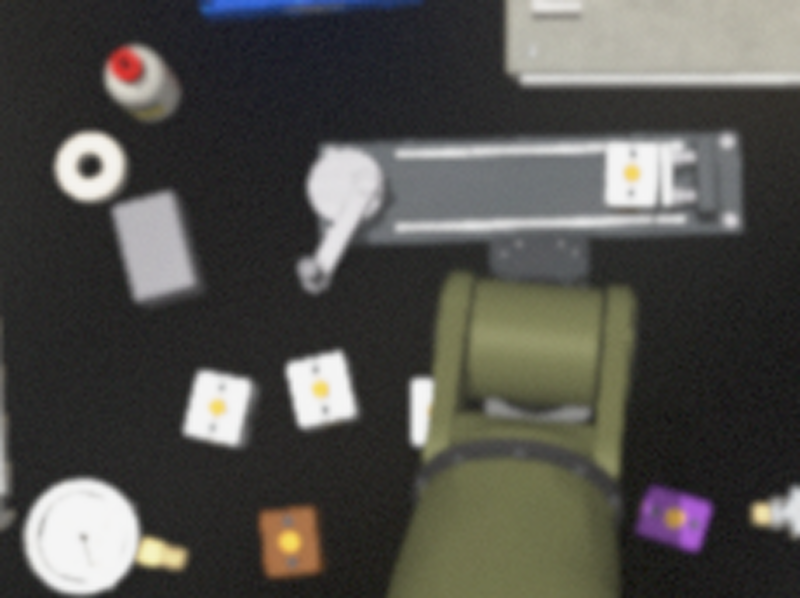

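View pics/s7c.png

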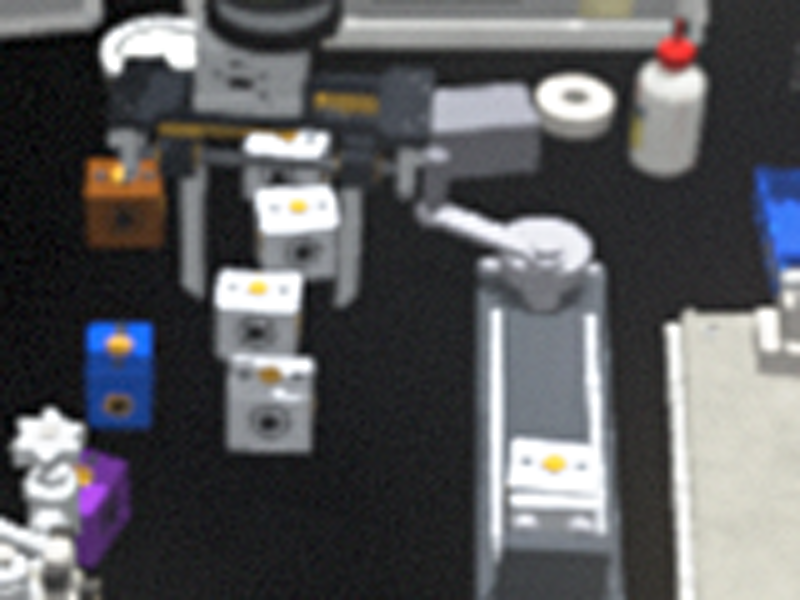

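{"fn": "play_rows", "kwargs": {"deltas": [[[23.4,-0.5,0,0,0,0,76],[23.4,-0.4,0,0,0,0,76],[23.4,0,0,0,0,0,76],[23.4,0,0,0,0,0,76],[0,0,0,0,0,0,76],[0,0,0,0,0,0,40],[0,0,0,0,0,0,40],[0,0,0,0,0,0,40],[0,0,0,0,0,0,40],[0,0,0,0,0,0,40]]]}}

```text
time_s: 13.6
ee_pos: [0.4443, 0.0059, 0.0157]
eef_rot: [1.878, 1.568, 0.33]
force: [-0.3, -0.7, 6.9]
grip_width: 0.0506
```

```bash
python3 - <<'E'
from h import *
x,y=r2w(0,-39);print(x,y)
plan([(.4445,.006,.09,1.3,3),(x,y,.09,2.9,7),(x,y,.028,2.9,5)],40)
E
```

```text
0.6153725580053936 -0.018150083631686305
now [0.4443 0.0059 0.0157] th 1.3 q6 -0.09 F [-0.3 -0.7  6.9] w 0.0506 t 13.6 tilt [ 0.002  0.001 -1.   ]
15 [[-24.8, 0.1, -0.0, 0.0, -0.001, -0.002, 40], [-24.7, 0.1, -0.1, 0.0, 0.0, -0.0, 40], [-24.8, 0.0, 0.0, 0.0, 0.0, -0.0, 40], [0.0, 24.3, 4.0, -0.004, 0.0, -0.0, 40], [0.0, 24.3, 4.1, -0.004, 0.0, -0.0, 40], [0.0, 24.3, 4.2, -0.004, 0.0, -0.0, 40], [0.0, 24.3, 4.3, -0.004, 0.0, -0.0, 40], [0.0, 24.3, 4.4, -0.004, 0.0, -0.0, 40], [0.0, 24.2, 4.5, -0.004, 0.0, -0.0, 40], [0.0, 24.2, 4.6, -0.004, 0.0, -0.0, 40], [12.4, 0.0, 0.0, 0.0, 0.0, -0.0, 40], [12.4, 0.0, 0.0, 0.0, 0.0, -0.0, 40], [12.4, 0.0, 0.0, 0.0, 0.0, -0.0, 40], [12.4, 0.0, 0.0, 0.0, 0.0, -0.0, 40], [12.4, 0.0, 0.0, 0.0, 0.0, -0.0, 40]]
```

{"fn": "play_rows", "kwargs": {"deltas": [[[-24.8,0,0,0,0,0,40],[-24.8,0,0,0,0,0,40],[-24.8,0,0,0,0,0,40],[0,24.3,4,-0.004,0,0,40],[0,24.3,4.1,-0.004,0,0,40],[0,24.3,4.2,-0.004,0,0,40],[0,24.3,4.3,-0.004,0,0,40],[0,24.3,4.4,-0.004,0,0,40],[0,24.2,4.5,-0.004,0,0,40],[0,24.2,4.6,-0.004,0,0,40]]]}}

```text
time_s: 14.6
ee_pos: [0.6152, -0.0183, 0.0891]
eef_rot: [-3.066, 1.57, 1.698]
force: [-0.5, -0.7, -1.7]
grip_width: 0.0504
```

{"fn": "play_rows", "kwargs": {"deltas": [[[12,0,0,0,0,0,40],[12,0,0,0,0,0,40],[12,0,0,0,0,0,40],[12,0,0,0,0,0,40],[10,0,0,0,0,0,40],[0,0,0,0,0,0,40],[0,0,0,0,0,0,40]]]}}

```text
time_s: 15.3
ee_pos: [0.6145, -0.0182, 0.0314]
eef_rot: [2.854, 1.57, 1.334]
force: [0.1, 0.2, -1.6]
grip_width: 0.0504
```

```bash
python3 - <<'E'
from h import *
x,y=r2w(0,-39);snap('side','s8')
crop('s8',300,165,370,240,'s8c')
plan([(x,y,.0235,2.9,3)],40)
E
```

```text
scale 8.0
now [ 0.6146 -0.0182  0.0317] th 2.9 q6 -0.14 F [-0.3  0.6 -1.5] w 0.05 t 15.35 tilt [ 0.001  0.001 -1.   ]
3 [[2.7, 0.2, 0.0, 0.0, -0.001, -0.001, 40], [2.8, 0.3, 0.0, 0.0, 0.0, 0.0, 40], [2.7, 0.2, 0.0, 0.0, 0.0, 0.0, 40]]
```

View pics/s8c.png

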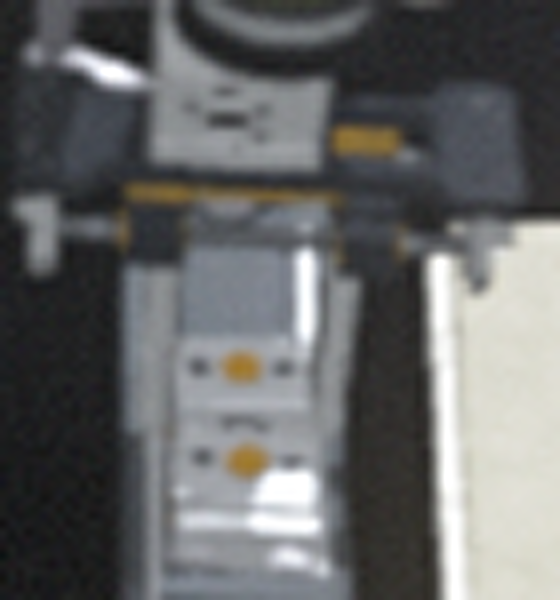

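{"fn": "play_rows", "kwargs": {"deltas": [[[2.7,0.4,0,0,0,0,40],[2.7,0.4,0,0,0,0,40],[2.4,0,0,0,0,0,40],[0,0,0,0,0,0,40],[0,0,0,0,0,0,40]]]}}

```text
time_s: 15.85
ee_pos: [0.6154, -0.0181, 0.0237]
eef_rot: [2.439, 1.57, 0.919]
force: [-1.6, 1.4, 2.8]
grip_width: 0.0504
```

{"fn": "play_rows", "kwargs": {"deltas": [[[0,0,0,0,0,0,76],[0,0,0,0,0,0,76],[0,0,0,0,0,0,76],[-5,0,0,0,0,0,76],[-25,0,0,0,0,0,76],[-35,0,0,0,0,0,76],[-30,0,0,0,0,0,76]]]}}

```text
time_s: 16.55
ee_pos: [0.6153, -0.0182, 0.1203]
eef_rot: [2.234, 1.569, 0.714]
force: [0.3, 0.9, 0.7]
grip_width: 0.076
```

```bash
python3 - <<'E'
from h import *
plan([(.4262,.0892,.11,1.7,8)],76)
E
```

```text
now [ 0.6153 -0.0182  0.1203] th 2.9 q6 -0.14 F [0.3 0.9 0.7] w 0.076 t 16.55 tilt [ 0.001  0.001 -1.   ]
8 [[1.3, -22.9, -14.6, 0.003, -0.001, -0.001, 76], [1.3, -23.0, -14.6, 0.002, 0.0, -0.0, 76], [1.3, -23.0, -14.5, 0.003, 0.0, -0.0, 76], [1.3, -23.0, -14.4, 0.003, 0.0, -0.0, 76], [1.2, -23.1, -14.4, 0.002, 0.0, -0.0, 76], [1.3, -23.1, -14.3, 0.003, 0.0, -0.0, 76], [1.3, -23.2, -14.2, 0.003, 0.0, -0.0, 76], [1.3, -23.2, -14.2, 0.002, 0.0, -0.0, 76]]
```

{"fn": "play_rows", "kwargs": {"deltas": [[[1.3,-23,-14.6,0.003,0,0,76],[1.3,-23,-14.6,0.002,0,0,76],[1.3,-23,-14.5,0.003,0,0,76],[1.3,-23,-14.4,0.003,0,0,76],[1.3,-23.1,-14.4,0.002,0,0,76],[1.3,-23.1,-14.3,0.003,0,0,76],[1.3,-23.2,-14.2,0.003,0,0,76],[1.3,-23.2,-14.2,0.002,0,0,76],[0,0,0,0,0,0,76],[0,0,0,0,0,0,76]]]}}

```text
time_s: 17.55
ee_pos: [0.4265, 0.0893, 0.1087]
eef_rot: [2.052, 1.569, 0.512]
force: [0.3, -0.2, -0.3]
grip_width: 0.0763
```

```bash
python3 - <<'E'
from h import *
snap('side','s9');snap('top','t9')
crop('t9',110,120,340,292,'t9c')
crop('s9',220,130,380,250,'s9c')
for b in blocks('t9'):
  if 380<b[1]<680 and -150<b[2]<300:print(b)
plan([(.4262,.0892,.015,1.7,4)],76)
E
```

```text
scale 3.4782608695652173
scale 5.0
(array([208.1, 176. ]), 584.0, 167.8, 95.7, 52.8, 2.1)
(array([259.7, 183.8]), 576.4, 23.4, 202.0, 6.9, -86.9)
(array([172.2, 236.8]), 424.0, 261.3, 51.1, 43.6, -11.7)
now [0.4269 0.0889 0.1084] th 1.7 q6 0.09 F [0.  0.2 0.8] w 0.076 t 17.65 tilt [ 0.001  0.001 -1.   ]
4 [[23.4, -0.2, -0.0, 0.0, -0.001, -0.001, 76], [23.3, -0.2, -0.1, 0.0, 0.0, -0.0, 76], [23.4, -0.1, -0.1, 0.0, 0.0, -0.0, 76], [23.3, -0.2, -0.1, 0.0, 0.0, -0.0, 76]]
```

View pics/t9c.png

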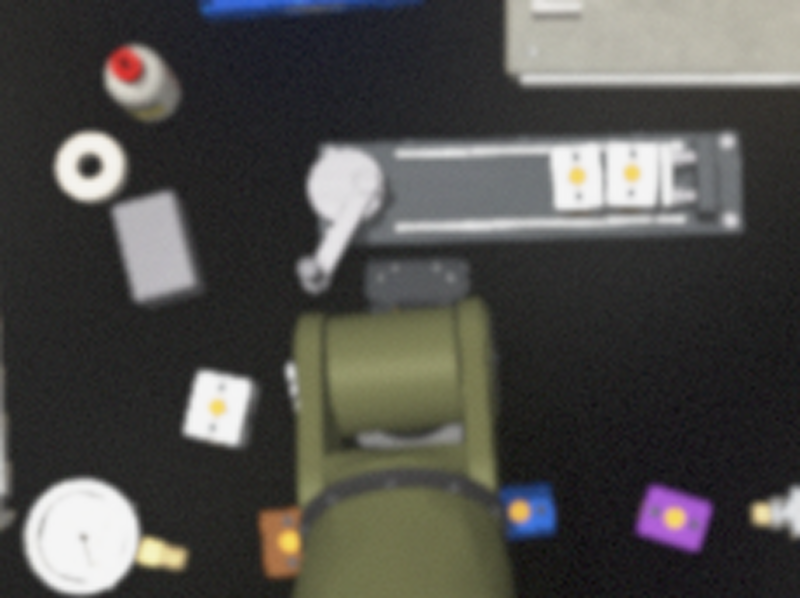

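View pics/s9c.png

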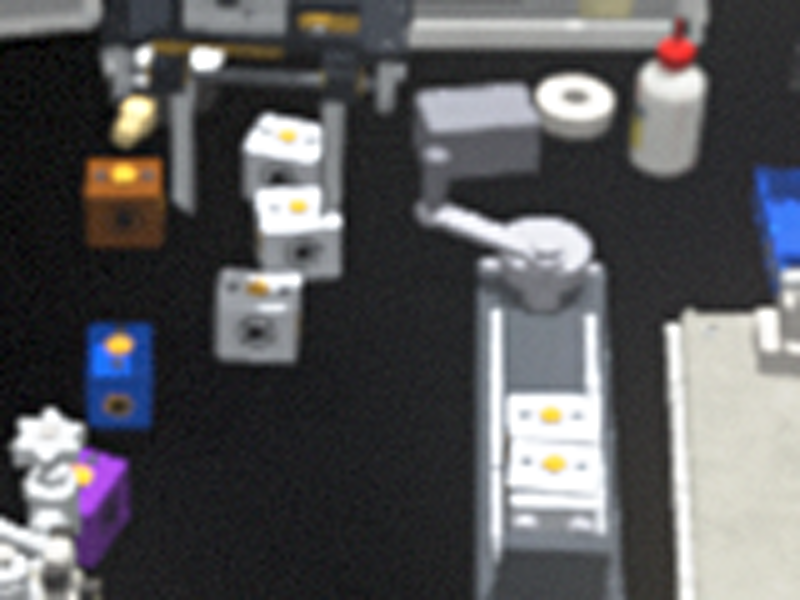

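```bash
python3 - <<'E'
from h import *
c,s=np.cos(YAW),np.sin(YAW)
for u in (551,602,607,657,661,669):
    w=ray('t9',110+u/3.478-.5,120+176/3.478-.5,.051); w[:2]+=[.0014-RX,-.0008-RY]; print(u,((-s*w[0]+c*w[1])*1e3).round(1))
crop('t9',260,155,325,190,'t9b')
E
```

```text
551 -17.9
602 -58.4
607 -62.4
657 -102.1
661 -105.3
669 -111.7
scale 12.307692307692308
```

View pics/t9b.png

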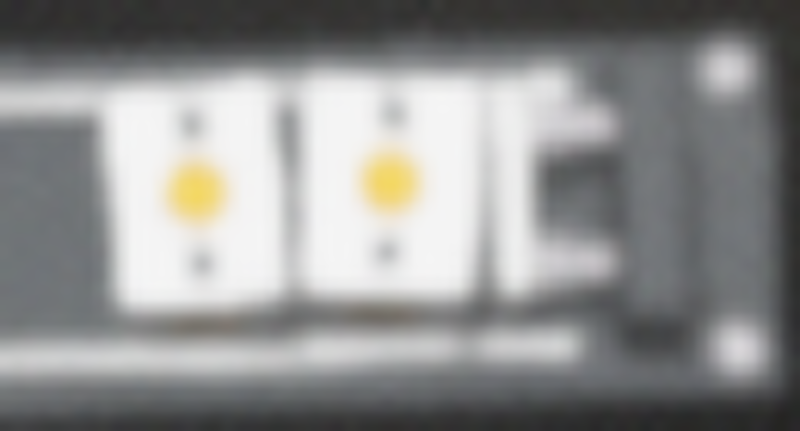

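{"fn": "play_rows", "kwargs": {"deltas": [[[23.4,-0.5,0,0,0,0,76],[23.4,-0.2,0,0,0,0,76],[23.4,0,0,0,0,0,76],[23.4,0,0,0,0,0,76],[0,0,0,0,0,0,76],[0,0,0,0,0,0,40],[0,0,0,0,0,0,40],[0,0,0,0,0,0,40],[0,0,0,0,0,0,40],[0,0,0,0,0,0,40]]]}}

```text
time_s: 18.65
ee_pos: [0.4261, 0.0893, 0.0154]
eef_rot: [1.98, 1.568, 0.439]
force: [-0.2, -0.7, 6.9]
grip_width: 0.05
```

```bash
python3 - <<'E'
from h import *
x,y=r2w(0,3);print(x,y)
plan([(.4261,.0893,.09,1.7,3),(x,y,.09,2.9,7),(x,y,.031,2.9,5)],40)
E
```

```text
0.6132482647688158 0.023796160279360483
now [0.4261 0.0893 0.0154] th 1.7 q6 0.09 F [-0.2 -0.7  6.9] w 0.05 t 18.65 tilt [ 0.002  0.001 -1.   ]
15 [[-24.9, 0.1, -0.0, 0.0, -0.001, -0.002, 40], [-24.9, -0.0, -0.0, 0.0, 0.0, -0.0, 40], [-24.8, 0.0, -0.0, 0.0, 0.0, -0.0, 40], [0.0, 26.4, 10.2, -0.003, 0.0, -0.0, 40], [0.0, 26.5, 10.2, -0.003, 0.0, -0.0, 40], [0.0, 26.3, 10.3, -0.003, 0.0, -0.0, 40], [0.0, 26.4, 10.4, -0.003, 0.0, -0.0, 40], [0.0, 26.3, 10.5, -0.003, 0.0, -0.0, 40], [0.0, 26.3, 10.5, -0.003, 0.0, -0.0, 40], [0.0, 26.2, 10.7, -0.002, 0.0, -0.0, 40], [11.8, 0.0, -0.0, -0.0, 0.0, -0.0, 40], [11.8, 0.0, -0.0, -0.0, 0.0, -0.0, 40], [11.8, 0.0, -0.0, -0.0, 0.0, -0.0, 40], [11.8, 0.0, -0.0, -0.0, 0.0, -0.0, 40], [11.8, 0.0, -0.0, -0.0, 0.0, -0.0, 40]]
```

{"fn": "play_rows", "kwargs": {"deltas": [[[-24.9,0,0,0,0,0,40],[-24.9,0,0,0,0,0,40],[-24.8,0,0,0,0,0,40],[0,26.4,10.2,-0.003,0,0,40],[0,26.4,10.2,-0.003,0,0,40],[0,26.4,10.3,-0.003,0,0,40],[0,26.4,10.4,-0.003,0,0,40],[0,26.4,10.5,-0.003,0,0,40],[0,26.3,10.5,-0.003,0,0,40],[0,26.2,10.7,-0.002,0,0,40]]]}}

```text
time_s: 19.65
ee_pos: [0.6133, 0.0233, 0.089]
eef_rot: [-3.045, 1.57, 1.718]
force: [0.0, -0.7, -3.0]
grip_width: 0.0496
```

{"fn": "play_rows", "kwargs": {"deltas": [[[12,0,0,0,0,0,40],[12,0,0,0,0,0,40],[12,0,0,0,0,0,40],[12,0,0,0,0,0,40],[10,0,0,0,0,0,40],[0,0,0,0,0,0,40],[0,0,0,0,0,0,40]]]}}

```text
time_s: 20.35
ee_pos: [0.6126, 0.0238, 0.0312]
eef_rot: [2.664, 1.57, 1.143]
force: [0.8, 0.6, -1.4]
grip_width: 0.05
```

```bash
python3 - <<'E'
from h import *
x,y=r2w(0,3)
plan([(x,y,.0235,2.9,3)],40)
E
```

```text
now [0.6126 0.0238 0.0312] th 2.9 q6 -0.07 F [ 0.8  0.6 -1.4] w 0.05 t 20.35 tilt [ 0.     0.001 -1.   ]
3 [[2.6, 0.2, 0.0, -0.0, -0.001, -0.0, 40], [2.5, 0.2, 0.0, -0.0, 0.0, -0.0, 40], [2.6, 0.2, 0.1, -0.0, 0.0, -0.0, 40]]
```

{"fn": "play_rows", "kwargs": {"deltas": [[[2.6,0.3,0,0,0,0,40],[2.6,0.3,0,0,0,0,40],[2.5,0,0,0,0,0,40],[0,0,0,0,0,0,40],[0,0,0,0,0,0,40]]]}}

```text
time_s: 20.85
ee_pos: [0.6132, 0.0238, 0.0234]
eef_rot: [2.628, 1.57, 1.107]
force: [0.0, -0.4, -2.2]
grip_width: 0.0495
```

{"fn": "play_rows", "kwargs": {"deltas": [[[0.7,0,0,0,0,0,40],[0,0,0,0,0,0,40],[0,0,0,0,0,0,40]]]}}

```text
time_s: 21.15
ee_pos: [0.6132, 0.0237, 0.0234]
eef_rot: [2.499, 1.57, 0.978]
force: [-4.1, 0.0, 6.5]
grip_width: 0.05
```

{"fn": "play_rows", "kwargs": {"deltas": [[[0,0,0,0,0,0,76],[0,0,0,0,0,0,76],[0,0,0,0,0,0,76],[-5,0,0,0,0,0,76],[-25,0,0,0,0,0,76],[-35,0,0,0,0,0,76],[-30,0,0,0,0,0,76]]]}}

```text
time_s: 21.85
ee_pos: [0.6132, 0.0236, 0.1196]
eef_rot: [2.282, 1.569, 0.761]
force: [0.2, 0.5, 0.6]
grip_width: 0.0758
```

```bash
python3 - <<'E'
from h import *
plan([(.4414,.180,.11,15,9)],78)
E
```

```text
now [0.6132 0.0236 0.1196] th 2.9 q6 -0.07 F [0.2 0.5 0.6] w 0.0758 t 21.85 tilt [ 0.001  0.001 -1.   ]
9 [[1.1, -18.2, -18.3, -0.024, -0.001, -0.001, 78], [1.0, -17.8, -18.7, -0.023, 0.0, -0.0, 78], [1.1, -17.3, -19.2, -0.024, 0.0, -0.0, 78], [1.0, -16.8, -19.5, -0.023, 0.0, -0.0, 78], [1.1, -16.4, -20.0, -0.024, 0.0, -0.0, 78], [1.1, -15.9, -20.3, -0.023, 0.0, -0.0, 78], [1.0, -15.5, -20.7, -0.024, 0.0, -0.0, 78], [1.1, -14.9, -21.0, -0.023, 0.0, -0.0, 78], [1.0, -14.5, -21.4, -0.024, 0.0, -0.0, 78]]
```

{"fn": "play_rows", "kwargs": {"deltas": [[[1,-18.2,-18.3,-0.024,0,0,78],[1,-17.8,-18.7,-0.023,0,0,78],[1,-17.3,-19.2,-0.024,0,0,78],[1,-16.8,-19.5,-0.023,0,0,78],[1,-16.4,-20,-0.024,0,0,78],[1,-15.9,-20.3,-0.023,0,0,78],[1,-15.5,-20.7,-0.024,0,0,78],[1,-14.9,-21,-0.023,0,0,78],[1,-14.5,-21.4,-0.024,0,0,78],[0,0,0,0,0,0,78]]]}}

```text
time_s: 22.85
ee_pos: [0.4398, 0.1814, 0.1091]
eef_rot: [2.613, 1.57, 1.307]
force: [-0.3, -0.0, 0.6]
grip_width: 0.078
```

```bash
python3 - <<'E'
from h import *
snap('side','s10');snap('top','t10')
crop('t10',110,120,340,292,'t10c')
crop('s10',220,130,380,250,'s10c')
for b in blocks('t10'):
  if 380<b[1]<680 and -150<b[2]<300:print(b)
plan([(.4414,.180,.015,15,4)],78)
E
```

```text
scale 3.4782608695652173
scale 5.0
(array([208.3, 175.3]), 586.7, 167.9, 90.1, 52.8, 2.1)
(array([264. , 183.7]), 577.1, 10.9, 227.1, 6.8, -86.9)
now [0.4416 0.1802 0.1092] th 15.0 q6 0.05 F [-0.6 -0.4 -0.1] w 0.0776 t 22.95 tilt [ 0.001  0.001 -1.   ]
4 [[23.6, -0.1, 0.0, 0.0, -0.001, -0.001, 78], [23.5, -0.1, 0.1, 0.0, 0.0, -0.0, 78], [23.6, -0.0, -0.0, 0.001, 0.0, -0.0, 78], [23.5, -0.1, 0.0, -0.0, 0.0, -0.0, 78]]
```

View pics/t10c.png

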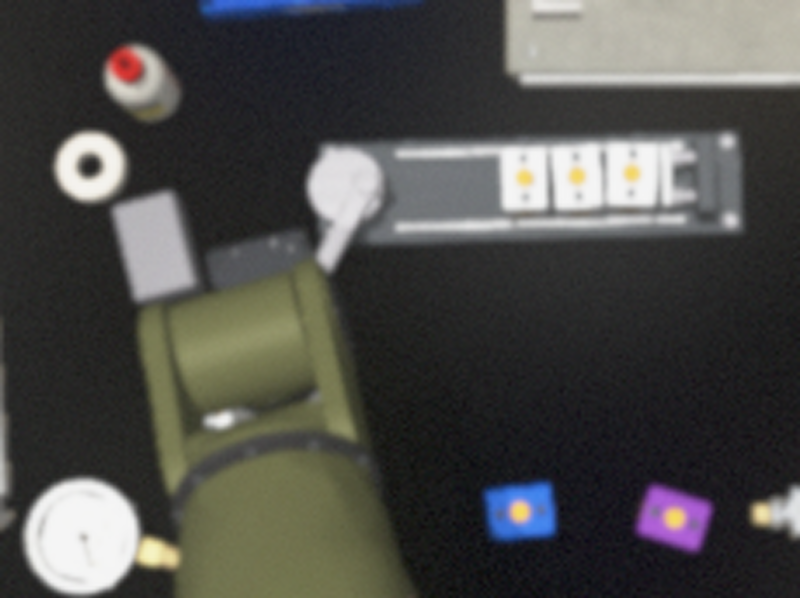

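View pics/s10c.png

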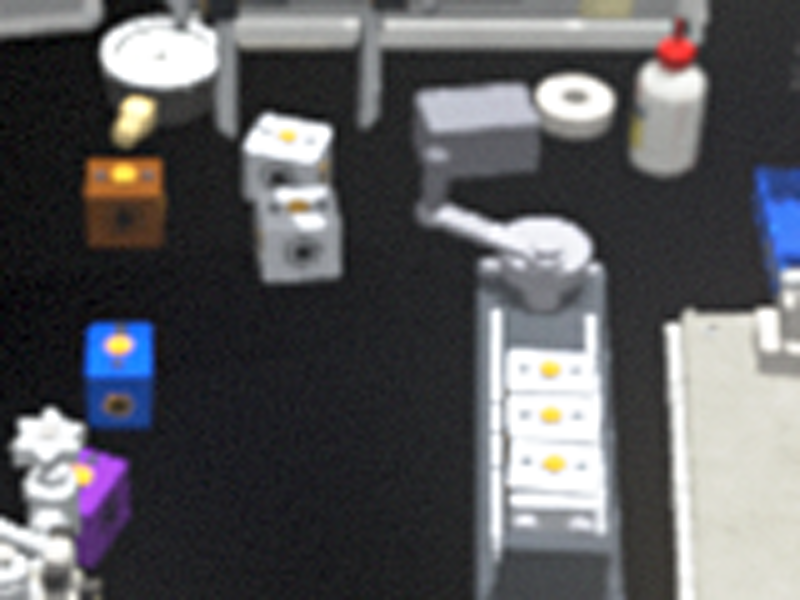

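{"fn": "play_rows", "kwargs": {"deltas": [[[23.5,0,0,0,0,0,78],[23.5,0,0,0,0,0,78],[23.5,0,0,0,0,0,78],[23.5,0,0,0,0,0,78],[0,0,0,0,0,0,78],[0,0,0,0,0,0,40],[0,0,0,0,0,0,40],[0,0,0,0,0,0,40],[0,0,0,0,0,0,40],[0,0,0,0,0,0,40]]]}}

```text
time_s: 23.95
ee_pos: [0.4419, 0.1803, 0.0156]
eef_rot: [1.925, 1.569, 0.616]
force: [-0.9, -1.0, 7.3]
grip_width: 0.0495
```

```bash
python3 - <<'E'
from h import *
x,y=r2w(0,47.5);print(x,y)
o,R,p=tool()
plan([(p[0],p[1],.13,15,4),(x,y,.13,2.9,9),(x,y,.031,2.9,7)],40)
E
```

```text
0.6109975255062512 0.06823920442320767
now [0.4419 0.1803 0.0156] th 15.0 q6 0.05 F [-0.9 -1.   7.3] w 0.0495 t 23.95 tilt [ 0.002  0.001 -1.   ]
20 [[-28.6, 0.1, -0.0, 0.0, -0.001, -0.002, 40], [-28.6, -0.0, -0.0, 0.0, 0.0, -0.0, 40], [-28.6, -0.0, -0.0, 0.0, 0.0, -0.0, 40], [-28.6, -0.0, -0.0, 0.0, 0.0, -0.0, 40], [0.0, 14.9, 16.9, 0.024, 0.0, -0.0, 40], [0.0, 15.3, 16.5, 0.023, 0.0, -0.0, 40], [0.0, 15.7, 16.2, 0.024, 0.0, -0.0, 40], [0.0, 16.1, 15.8, 0.023, 0.0, -0.0, 40], [0.0, 16.5, 15.4, 0.024, 0.0, -0.0, 40], [0.0, 16.8, 15.0, 0.023, 0.0, -0.0, 40], [0.0, 17.1, 14.6, 0.024, 0.0, -0.0, 40], [0.0, 17.5, 14.2, 0.023, 0.0, -0.0, 40], [0.0, 17.8, 13.8, 0.023, 0.0, -0.0, 40], [14.1, 0.0, 0.0, 0.0, 0.0, -0.0, 40], [14.2, 0.0, 0.0, 0.0, 0.0, -0.0, 40], [14.1, 0.0, 0.0, 0.0, 0.0, -0.0, 40], [14.2, 0.0, 0.0, 0.0, 0.0, -0.0, 40], [14.1, 0.0, 0.0, 0.0, 0.0, -0.0, 40], [14.2, 0.0, 0.0, 0.0, 0.0, -0.0, 40], [14.1, 0.0, 0.0, 0.0, 0.0, -0.0, 40]]
```

{"fn": "play_rows", "kwargs": {"deltas": [[[-28.6,0,0,0,0,0,40],[-28.6,0,0,0,0,0,40],[-28.6,0,0,0,0,0,40],[-28.6,0,0,0,0,0,40],[0,14.9,16.9,0.024,0,0,40],[0,15.3,16.5,0.023,0,0,40],[0,15.7,16.2,0.024,0,0,40],[0,16.1,15.8,0.023,0,0,40],[0,16.5,15.4,0.024,0,0,40],[0,16.8,15,0.023,0,0,40]]]}}

```text
time_s: 24.95
ee_pos: [0.5545, 0.1048, 0.129]
eef_rot: [-3.112, 1.57, 1.72]
force: [0.9, 0.4, -2.5]
grip_width: 0.0497
```

{"fn": "play_rows", "kwargs": {"deltas": [[[0,17.1,14.6,0.024,0,0,40],[0,17.5,14.2,0.023,0,0,40],[0,17.8,13.8,0.023,0,0,40],[20,0,0,0,0,0,40],[20,0,0,0,0,0,40],[20,0,0,0,0,0,40],[20,0,0,0,0,0,40],[16,0,0,0,0,0,40],[0,0,0,0,0,0,40],[0,0,0,0,0,0,40]]]}}

```text
time_s: 25.95
ee_pos: [0.6106, 0.0681, 0.0335]
eef_rot: [2.584, 1.57, 1.064]
force: [0.5, -0.6, -2.6]
grip_width: 0.0499
```

```bash
python3 - <<'E'
from h import *
x,y=r2w(0,47.5)
plan([(x,y,.0235,2.9,3)],40)
E
```

```text
now [0.6106 0.0681 0.0335] th 2.9 q6 -0.0 F [ 0.5 -0.6 -2.6] w 0.0499 t 25.95 tilt [ 0.     0.001 -1.   ]
3 [[3.3, 0.1, -0.0, 0.0, -0.001, -0.001, 40], [3.4, 0.2, -0.1, 0.0, 0.0, 0.0, 40], [3.3, 0.1, 0.0, 0.0, 0.0, 0.0, 40]]
```

{"fn": "play_rows", "kwargs": {"deltas": [[[3.4,0.2,0,0,0,0,40],[3.4,0.2,0,0,0,0,40],[3.4,0,0,0,0,0,40],[0.4,0,0,0,0,0,40],[0,0,0,0,0,0,40],[0,0,0,0,0,0,40]]]}}

```text
time_s: 26.55
ee_pos: [0.6111, 0.0682, 0.0235]
eef_rot: [2.152, 1.569, 0.633]
force: [-3.4, -0.7, 6.1]
grip_width: 0.0495
```

{"fn": "play_rows", "kwargs": {"deltas": [[[0,0,0,0,0,0,76],[0,0,0,0,0,0,76],[0,0,0,0,0,0,76],[-5,0,0,0,0,0,76],[-25,0,0,0,0,0,76],[-35,0,0,0,0,0,76],[-30,0,0,0,0,0,76]]]}}

```text
time_s: 27.25
ee_pos: [0.6108, 0.0681, 0.1194]
eef_rot: [2.306, 1.569, 0.786]
force: [0.2, 0.6, 0.3]
grip_width: 0.076
```

```bash
python3 - <<'E'
from h import *
snap('top','t11'); crop('t11',110,120,340,292,'t11c')
for b in blocks('t11'):
  if 380<b[1]<480 and -150<b[2]<300:print(b)
plan([(.46,.15,.13,-4,6),(.4255,.2605,.12,-11.5,6)],78)
E
```

```text
scale 3.4782608695652173
(array([172.2, 236.8]), 424.0, 261.3, 51.1, 43.5, -11.5)
now [0.6128 0.0682 0.1247] th 2.9 q6 -0.0 F [0.6 0.9 5.2] w 0.0761 t 27.3 tilt [ 0.008  0.001 -1.   ]
12 [[-1.1, -24.7, -14.9, 0.02, -0.001, -0.008, 78], [-0.8, -25.1, -14.4, 0.02, -0.0, 0.0, 78], [-0.9, -25.3, -14.0, 0.02, -0.0, 0.0, 78], [-0.9, -25.6, -13.4, 0.021, -0.0, 0.0, 78], [-0.9, -25.8, -12.8, 0.02, 0.0, 0.0, 78], [-0.9, -26.1, -12.4, 0.02, 0.0, 0.0, 78], [1.7, -7.0, -18.0, 0.022, 0.0, 0.0, 78], [1.6, -7.5, -17.8, 0.021, 0.0, 0.0, 78], [1.7, -7.7, -17.6, 0.022, 0.0, 0.0, 78], [1.7, -8.2, -17.5, 0.022, 0.0, 0.0, 78], [1.7, -8.6, -17.3, 0.022, 0.0, 0.0, 78], [1.6, -8.9, -17.1, 0.022, 0.0, 0.0, 78]]
```

View pics/t11c.png

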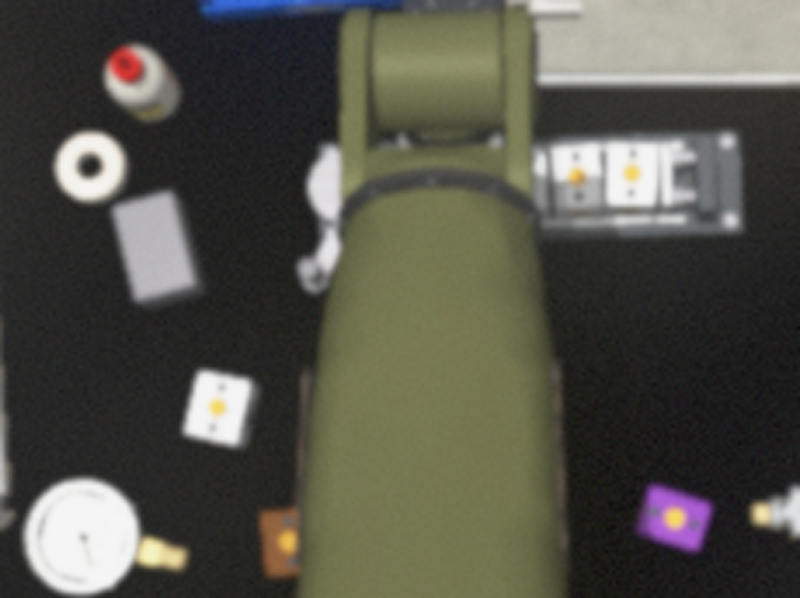

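{"fn": "play_rows", "kwargs": {"deltas": [[[-0.9,-24.7,-14.9,0.02,0,0,78],[-0.9,-25.1,-14.4,0.02,0,0,78],[-0.9,-25.3,-14,0.02,0,0,78],[-0.9,-25.6,-13.4,0.021,0,0,78],[-0.9,-25.8,-12.8,0.02,0,0,78],[-0.9,-26.1,-12.4,0.02,0,0,78],[1.7,-7,-18,0.022,0,0,78],[1.7,-7.5,-17.8,0.021,0,0,78],[1.7,-7.7,-17.6,0.022,0,0,78],[1.7,-8.2,-17.5,0.022,0,0,78]]]}}

```text
time_s: 28.3
ee_pos: [0.4348, 0.2243, 0.1165]
eef_rot: [2.585, 1.569, 0.856]
force: [0.1, -0.0, 0.5]
grip_width: 0.078
```

{"fn": "play_rows", "kwargs": {"deltas": [[[1.7,-8.6,-17.3,0.022,0,0,78],[1.7,-8.9,-17.1,0.022,0,0,78],[0,0,0,0,0,0,78],[0,0,0,0,0,0,78]]]}}

```text
time_s: 28.7
ee_pos: [0.4235, 0.2603, 0.1129]
eef_rot: [2.828, 1.57, 1.057]
force: [-0.4, 0.2, -0.6]
grip_width: 0.0779
```

```bash
python3 - <<'E'
from h import *
snap('side','s12');snap('top','t12')
crop('t12',200,140,330,205,'t12c')
crop('s12',220,130,380,250,'s12c')
c,s=np.cos(YAW),np.sin(YAW)
plan([(.4251,.2606,.015,-11.6,4)],78)
E
```

```text
scale 6.153846153846154
scale 5.0
now [0.4238 0.2598 0.113 ] th -11.5 q6 0.68 F [ 0.1 -0.4  0.4] w 0.0778 t 28.8 tilt [ 0.001  0.001 -1.   ]
4 [[24.5, 0.3, -0.2, 0.0, -0.001, -0.0, 78], [24.5, 0.2, -0.3, 0.001, -0.0, -0.0, 78], [24.5, 0.3, -0.3, 0.0, -0.0, -0.0, 78], [24.5, 0.3, -0.2, 0.0, -0.0, -0.0, 78]]
```

View pics/t12c.png

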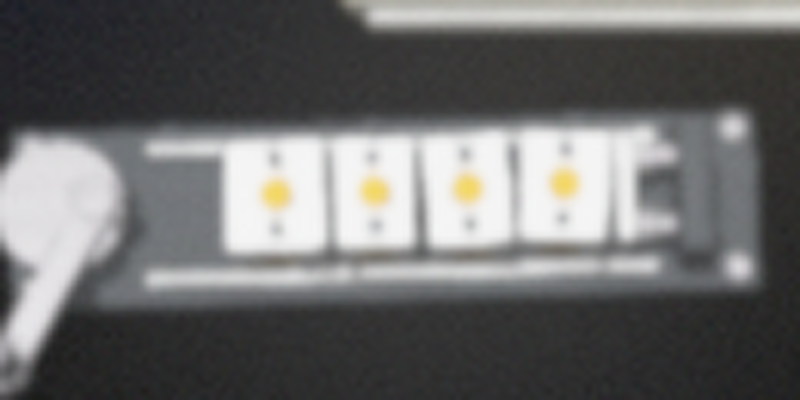

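View pics/s12c.png

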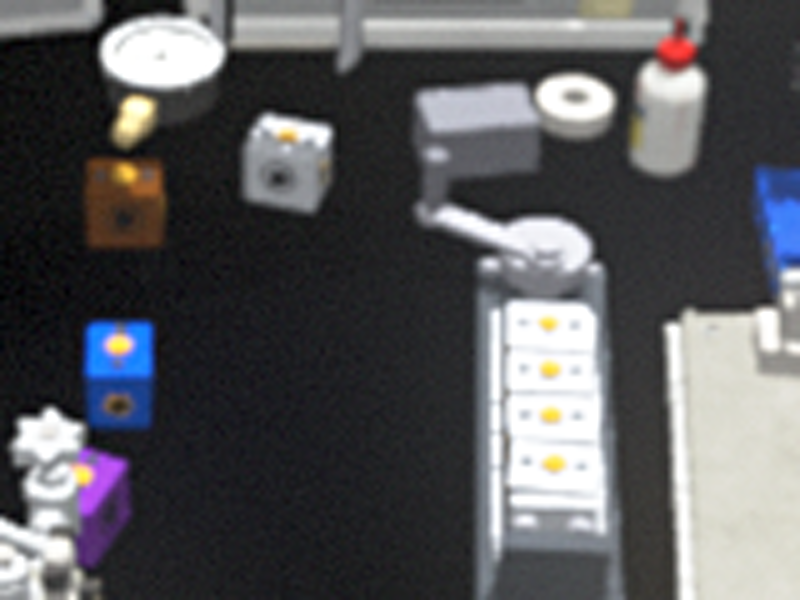

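```bash
python3 - <<'E'
from h import *
c,s=np.cos(YAW),np.sin(YAW)
def ry(u,v,z=.051):
    w=ray('t12',200+u/6.154-.5,140+v/6.154-.5,z); w[:2]+=[.0014-RX,-.0008-RY]; return ((-s*w[0]+c*w[1])*1e3).round(1)
print([ry(u,190) for u in(222,325,332,415,424,515,521,612)],ry(614,190,.05),ry(123,200,.04))
plan([(.4238,.2598,.14,-11.5,2),(.6110,.0682,.14,2.9,9),(.6110,.0682,.026,2.9,6)],78)
E
```

```text
[np.float64(71.4), np.float64(25.2), np.float64(22.1), np.float64(-15.2), np.float64(-19.2), np.float64(-60.0), np.float64(-62.7), np.float64(-103.6)] -104.6 117.0
now [0.4238 0.2598 0.113 ] th -11.5 q6 0.68 F [ 0.1 -0.4  0.4] w 0.0778 t 28.8 tilt [ 0.001  0.001 -1.   ]
17 [[-13.5, 0.0, -0.0, -0.0, -0.001, -0.0, 78], [-13.5, 0.0, -0.0, -0.0, -0.0, -0.0, 78], [0.0, 24.6, 16.7, -0.028, -0.0, -0.0, 78], [0.0, 24.2, 17.4, -0.028, -0.0, -0.0, 78], [0.0, 23.7, 18.1, -0.028, 0.0, -0.0, 78], [0.0, 23.1, 18.7, -0.028, 0.0, -0.0, 78], [0.0, 22.6, 19.3, -0.028, 0.0, -0.0, 78], [0.0, 22.1, 20.0, -0.028, 0.0, -0.0, 78], [0.0, 21.5, 20.6, -0.028, 0.0, -0.0, 78], [0.0, 20.9, 21.2, -0.028, 0.0, -0.0, 78], [0.1, 20.3, 21.7, -0.028, 0.0, -0.0, 78], [19.0, -0.0, 0.0, 0.0, 0.0, -0.0, 78], [19.0, -0.0, 0.0, 0.0, 0.0, -0.0, 78], [19.0, -0.0, 0.0, 0.0, 0.0, -0.0, 78], [19.0, -0.0, 0.0, 0.0, 0.0, -0.0, 78], [19.0, -0.0, 0.0, 0.0, 0.0, -0.0, 78], [19.0, -0.0, 0.0, 0.0, 0.0, -0.0, 78]]
```

{"fn": "play_rows", "kwargs": {"deltas": [[[24.5,0.3,-0.3,0,0,0,78],[24.5,0.3,-0.3,0,0,0,78],[24.5,0.3,-0.3,0,0,0,78],[24.5,0.2,-0.2,0,0,0,78],[0,0,0,0,0,0,78],[0,0,0,0,0,0,78],[0,0,0,0,0,0,78]]]}}

```text
time_s: 29.5
ee_pos: [0.4257, 0.2614, 0.0162]
eef_rot: [2.48, 1.568, 0.708]
force: [-1.2, -0.1, 0.0]
grip_width: 0.0779
```

```bash
python3 - <<'E'
from h import *
plan([(.4251,.2606,.015,-11.6,1)],78)
E
```

```text
now [0.4257 0.2614 0.0162] th -11.5 q6 0.68 F [-1.2 -0.1  0. ] w 0.0779 t 29.5 tilt [ 0.002  0.002 -1.   ]
1 [[1.2, -0.4, 0.9, 0.001, -0.002, -0.002, 78]]
```

{"fn": "play_rows", "kwargs": {"deltas": [[[0.5,-0.4,0.9,0,0,0,78],[0,0,0,0,0,0,78],[0,0,0,0,0,0,40],[0,0,0,0,0,0,40],[0,0,0,0,0,0,40],[0,0,0,0,0,0,40],[0,0,0,0,0,0,40]]]}}

```text
time_s: 30.2
ee_pos: [0.4244, 0.2606, 0.0144]
eef_rot: [2.827, 1.57, 1.055]
force: [0.9, -0.7, 1.0]
grip_width: 0.0497
```

```bash
python3 - <<'E'
from h import *
x,y=r2w(0,94);print(x,y)
o,R,p=tool()
plan([(p[0],p[1],.14,-11.5,4),(x,y,.14,2.9,9)],40)
E
```

```text
0.6086456294228972 0.11467968875329519
now [0.4244 0.2606 0.0144] th -11.5 q6 0.68 F [ 0.9 -0.7  1. ] w 0.0497 t 30.2 tilt [ 0.001  0.001 -1.   ]
13 [[-31.4, 0.0, -0.0, -0.0, -0.001, -0.0, 40], [-31.4, 0.0, -0.0, -0.0, -0.0, -0.0, 40], [-31.4, 0.0, -0.0, -0.0, -0.0, -0.0, 40], [-31.4, 0.0, -0.0, -0.0, -0.0, -0.0, 40], [0.0, 23.3, 11.8, -0.028, -0.0, -0.0, 40], [0.0, 23.0, 12.4, -0.028, -0.0, -0.0, 40], [0.0, 22.6, 13.1, -0.028, 0.0, -0.0, 40], [0.0, 22.2, 13.7, -0.028, 0.0, -0.0, 40], [0.0, 21.8, 14.3, -0.028, 0.0, -0.0, 40], [0.0, 21.5, 15.0, -0.028, 0.0, -0.0, 40], [0.0, 21.0, 15.5, -0.028, 0.0, -0.0, 40], [0.0, 20.5, 16.1, -0.028, 0.0, -0.0, 40], [0.0, 20.1, 16.7, -0.028, 0.0, -0.0, 40]]
```

{"fn": "play_rows", "kwargs": {"deltas": [[[-31.4,0,0,0,0,0,40],[-31.4,0,0,0,0,0,40],[-31.4,0,0,0,0,0,40],[-31.4,0,0,0,0,0,40],[0,23.3,11.8,-0.028,0,0,40],[0,23,12.4,-0.028,0,0,40],[0,22.6,13.1,-0.028,0,0,40],[0,22.2,13.7,-0.028,0,0,40],[0,21.8,14.3,-0.028,0,0,40],[0,21.5,15,-0.028,0,0,40]]]}}

```text
time_s: 31.2
ee_pos: [0.5477, 0.1624, 0.1395]
eef_rot: [-2.498, 1.57, 2.182]
force: [-1.0, 0.5, -1.7]
grip_width: 0.0502
```

{"fn": "play_rows", "kwargs": {"deltas": [[[0,21,15.5,-0.028,0,0,40],[0,20.5,16.1,-0.028,0,0,40],[0,20.1,16.7,-0.028,0,0,40],[20,0,0,0,0,0,40],[20,0,0,0,0,0,40],[16,0,0,0,0,0,40],[0,0,0,0,0,0,40],[0,0,0,0,0,0,40]]]}}

```text
time_s: 32.0
ee_pos: [0.6085, 0.1146, 0.0841]
eef_rot: [3.109, 1.57, 1.589]
force: [0.8, 0.8, -1.3]
grip_width: 0.0501
```

```bash
python3 - <<'E'
from h import *
snap('side','s13');crop('s13',300,150,370,225,'s13c')
x,y=r2w(0,94)
plan([(x,y,.06,2.9,2),(x,y,.0235,2.9,3)],40)
E
```

```text
scale 8.0
now [0.6089 0.1147 0.0847] th 2.9 q6 0.08 F [ 0.  -0.2 -2.3] w 0.0498 t 32.05 tilt [ 0.001  0.001 -1.   ]
5 [[12.4, -0.1, 0.0, 0.0, -0.001, -0.001, 40], [12.3, -0.1, 0.0, 0.0, 0.0, -0.0, 40], [12.2, -0.0, 0.0, 0.0, 0.0, -0.0, 40], [12.1, -0.0, 0.0, 0.0, 0.0, -0.0, 40], [12.2, -0.1, 0.0, 0.0, 0.0, -0.0, 40]]
```

View pics/s13c.png

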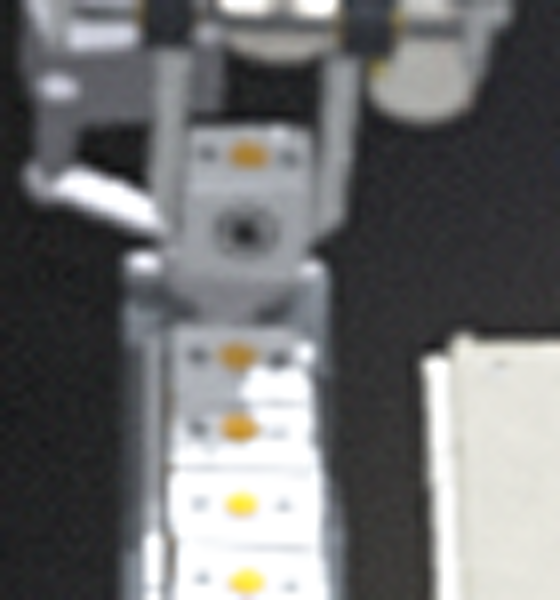

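{"fn": "play_rows", "kwargs": {"deltas": [[[10,0,0,0,0,0,40],[8,0,0,0,0,0,40],[5,0,0,0,0,0,40],[3,0,0,0,0,0,40],[0,0,0,0,0,0,40]]]}}

```text
time_s: 32.55
ee_pos: [0.6084, 0.1146, 0.0574]
eef_rot: [-2.772, 1.57, 1.992]
force: [-0.7, -0.3, -3.0]
grip_width: 0.0499
```

Clear of both neighbours. Continue down.

{"fn": "play_rows", "kwargs": {"deltas": [[[8,0,0,0,0,0,40],[8,0,0,0,0,0,40],[8,0,0,0,0,0,40],[6,0,0,0,0,0,40],[0,0,0,0,0,0,40],[0,0,0,0,0,0,40]]]}}

```text
time_s: 33.15
ee_pos: [0.6086, 0.1146, 0.0278]
eef_rot: [2.722, 1.57, 1.202]
force: [-0.1, 0.1, -1.4]
grip_width: 0.0495
```

```bash
python3 - <<'E'
from h import *
x,y=r2w(0,94)
plan([(x,y,.0225,2.9,1)],40)
E
```

```text
now [0.6086 0.1146 0.0278] th 2.9 q6 0.08 F [-0.1  0.1 -1.4] w 0.0495 t 33.15 tilt [ 0.     0.001 -1.   ]
1 [[5.3, 0.0, -0.1, 0.0, -0.001, -0.0, 40]]
```

{"fn": "play_rows", "kwargs": {"deltas": [[[3,0,0,0,0,0,40],[2,0,0,0,0,0,40],[0.3,0,0,0,0,0,40],[0,0,0,0,0,0,40],[0,0,0,0,0,0,40]]]}}

```text
time_s: 33.65
ee_pos: [0.6086, 0.1147, 0.0227]
eef_rot: [2.576, 1.57, 1.056]
force: [-0.2, 0.3, -1.3]
grip_width: 0.0497
```

{"fn": "play_rows", "kwargs": {"deltas": [[[0.6,0,0,0,0,0,40],[0,0,0,0,0,0,40],[0,0,0,0,0,0,40]]]}}

```text
time_s: 33.95
ee_pos: [0.6087, 0.1146, 0.0224]
eef_rot: [2.44, 1.57, 0.92]
force: [-1.9, -0.7, 4.6]
grip_width: 0.05
```

{"fn": "play_rows", "kwargs": {"deltas": [[[0,0,0,0,0,0,76],[0,0,0,0,0,0,76],[0,0,0,0,0,0,76],[-5,0,0,0,0,0,76],[-25,0,0,0,0,0,76],[-35,0,0,0,0,0,76],[-35,0,0,0,0,0,70],[-20,0,0,0,0,0,60]]]}}

```text
time_s: 34.75
ee_pos: [0.6093, 0.1146, 0.1454]
eef_rot: [1.851, 1.567, 0.331]
force: [-0.1, 0.1, 0.4]
grip_width: 0.065
```

```bash
python3 - <<'E'
from h import *
x,y=lev(0);print(x,y)
plan([(x,y,.145,20,6)],60)
E
```

```text
0.5312324749457031 0.18842241795339426
now [0.6093 0.1146 0.1454] th 2.9 q6 0.08 F [-0.1  0.1  0.4] w 0.065 t 34.75 tilt [ 0.004  0.001 -1.   ]
6 [[0.0, -12.4, -12.9, -0.05, -0.001, -0.004, 60], [0.1, -11.7, -13.6, -0.049, -0.0, -0.0, 60], [0.1, -11.0, -14.1, -0.05, -0.0, -0.0, 60], [0.1, -10.3, -14.6, -0.05, -0.0, -0.0, 60], [0.0, -9.6, -15.2, -0.049, -0.0, -0.0, 60], [0.1, -8.8, -15.5, -0.05, -0.0, -0.0, 60]]
```

{"fn": "play_rows", "kwargs": {"deltas": [[[0,-12.4,-12.9,-0.075,0,0,60],[0,-11.4,-13.8,-0.075,0,0,60],[0,-10.4,-14.6,-0.075,0,0,60],[0,-9.3,-15.2,-0.075,0,0,60],[0,-8.2,-15.8,-0.075,0,0,60],[0,-7,-16.3,-0.075,0,0,60],[0,0,0,0,0,0,60],[0,0,0,0,0,0,60]]]}}

```text
time_s: 35.55
ee_pos: [0.5303, 0.1872, 0.1424]
eef_rot: [1.795, 1.569, 0.724]
force: [0.2, 0.3, 1.0]
grip_width: 0.06
```

```bash
python3 - <<'E'
from h import *
snap('top','t14');snap('side','s14');crop('s14',220,130,380,250,'s14c');crop('t14',200,140,330,205,'t14c')
x,y=lev(0)
plan([(x,y,.054,30,4)],60)
E
```

```text
scale 5.0
scale 6.153846153846154
now [0.5305 0.1868 0.1421] th 28.6 q6 -0.23 F [-0.4 -0.8 -0.1] w 0.0604 t 35.65 tilt [ 0.001  0.001 -1.   ]
4 [[22.0, 0.3, -0.3, -0.006, -0.0, -0.001, 60], [22.1, 0.4, -0.2, -0.006, -0.0, -0.0, 60], [22.0, 0.3, -0.3, -0.006, -0.0, -0.0, 60], [22.0, 0.3, -0.2, -0.007, -0.0, -0.0, 60]]
```

View pics/s14c.png

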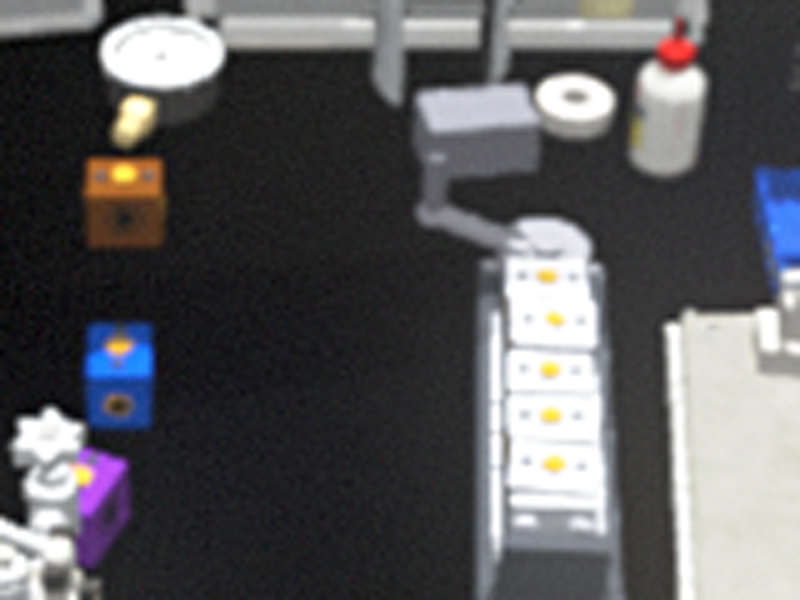

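View pics/t14c.png

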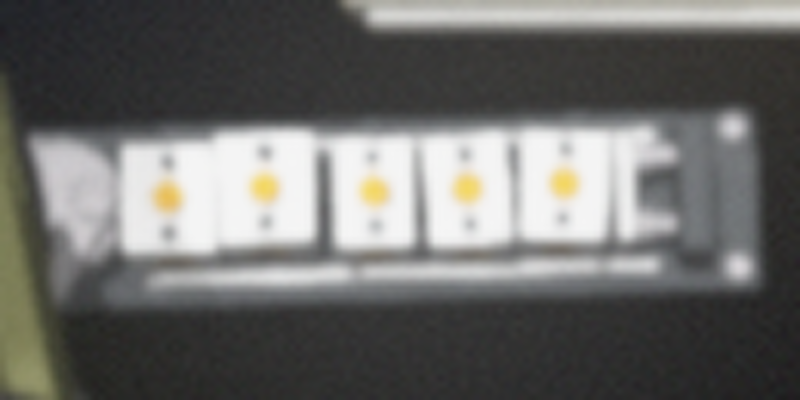

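```bash
python3 - <<'E'
from h import *
crop('s14',310,175,350,215,'s14d');crop('t14',210,150,290,190,'t14d')
E
```

```text
scale 15.0
scale 10.0
```

View pics/s14d.png

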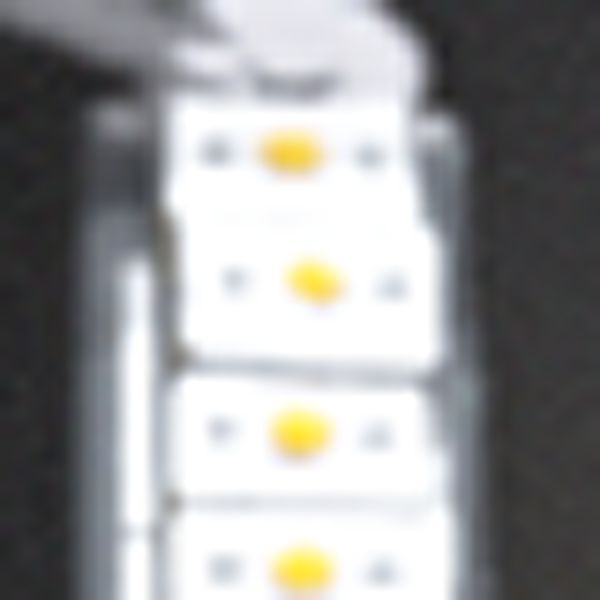

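View pics/t14d.png

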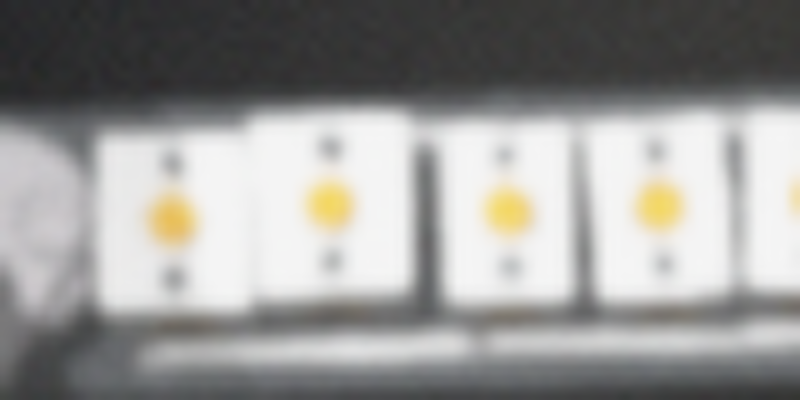

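```bash
python3 - <<'E'
from h import *
from scipy.optimize import least_squares
c,s=np.cos(YAW),np.sin(YAW)
for n,a,b in(('E',(226.8,171.5),(329.0,184.8)),('D',(242.4,170.1),(330.4,193.4)),('C',(260.3,170.6),(329.5,203.6)),('B',(210+65.9-.5,150+20.7-.5),(310+303/15-.5,175+570/15-.5))):
    r=least_squares(lambda P:np.r_[proj('t14',P)[0]-a,proj('s14',P)[0]-b],[.61,.05,.05])
    w=r.x.copy(); q=ray('t14',*a,.053);q[:2]+=[.0014-RX,-.0008-RY]
    print(n,r.x.round(4),'res',r.fun.round(2),'rail xy',((c*q[0]+s*q[1])*1e3).round(1),((-s*q[0]+c*q[1])*1e3).round(1))
E
```

```text
E [0.6078 0.1172 0.0519] res [-0.03 -0.27 -0.31  0.05] rail xy -0.3 95.6
D [0.6132 0.0744 0.0514] res [-0.04 -0.41 -0.46  0.07] rail xy 2.4 52.5
C [0.6126 0.0249 0.0511] res [-0.03 -0.27 -0.3   0.05] rail xy -0.4 3.1
B [ 0.6146 -0.0168  0.0515] res [-0.03 -0.27 -0.28  0.04] rail xy -0.4 -38.5
```

{"fn": "play_rows", "kwargs": {"deltas": [[[22,0.4,-0.3,0,0,0,60],[22,0.4,-0.3,0,0,0,60],[22,0.4,-0.3,0,0,0,60],[22,0.3,-0.2,0,0,0,60],[0,0,0,0,0,0,40],[0,0,0,0,0,0,10],[0,0,0,0,0,0,10],[0,0,0,0,0,0,10],[0,0,0,0,0,0,10],[0,0,0,0,0,0,10]]], "grip_force": 25}}

```text
time_s: 36.65
ee_pos: [0.5309, 0.1891, 0.0544]
eef_rot: [1.956, 1.569, 0.886]
force: [-3.8, 1.1, 2.0]
grip_width: 0.0158
```

{"fn": "play_rows", "kwargs": {"deltas": [[[0,0,0,0,0,0,10],[0,0,0,0,0,0,10],[0,0,0,0,0,0,10]]]}}

```text
time_s: 36.95
ee_pos: [0.5309, 0.1892, 0.0544]
eef_rot: [2.056, 1.57, 0.986]
force: [-2.3, 0.4, 5.8]
grip_width: 0.0154
```

```bash
python3 - <<'E'
from h import *
o,R,p=tool();print(ang(p))
a0,r0=ang(p)
A=np.linspace(a0,1.5,16)[1:]
plan([(*lev(a,r0),.054,28.6-45*(i+1)/15,1) for i,a in enumerate(A)],10)
E
```

```text
(np.float64(0.005982620369468172), np.float64(0.08563377826680973))
now [0.5309 0.1892 0.0544] th 28.7 q6 -0.22 F [-2.3  0.4  5.8] w 0.0154 t 36.95 tilt [ 0.001  0.001 -1.   ]
15 [[0.4, 7.3, -4.4, 0.054, -0.001, -0.001, 10], [0.0, 7.5, -4.0, 0.053, 0.0, -0.0, 10], [0.0, 7.7, -3.7, 0.052, 0.0, -0.0, 10], [0.0, 7.8, -3.4, 0.052, 0.0, -0.0, 10], [0.0, 8.0, -2.9, 0.053, 0.0, -0.0, 10], [0.0, 8.2, -2.6, 0.052, 0.0, -0.0, 10], [0.0, 8.2, -2.2, 0.052, 0.0, -0.0, 10], [0.0, 8.3, -1.8, 0.053, 0.0, -0.0, 10], [0.0, 8.4, -1.4, 0.052, 0.0, -0.0, 10], [0.0, 8.5, -1.0, 0.052, 0.0, -0.0, 10], [0.0, 8.5, -0.6, 0.053, 0.0, -0.0, 10], [0.0, 8.5, -0.2, 0.052, 0.0, -0.0, 10], [0.0, 8.6, 0.2, 0.053, 0.0, -0.0, 10], [0.0, 8.5, 0.6, 0.052, 0.0, -0.0, 10], [0.0, 8.4, 1.0, 0.052, 0.0, -0.0, 10]]
```

{"fn": "play_rows", "kwargs": {"deltas": [[[0,7.3,-4.4,0.053,0,0,10],[0,7.5,-4,0.053,0,0,10],[0,7.7,-3.7,0.052,0,0,10],[0,7.8,-3.4,0.052,0,0,10],[0,8,-2.9,0.053,0,0,10],[0,8.2,-2.6,0.052,0,0,10],[0,8.2,-2.2,0.052,0,0,10],[0,8.3,-1.8,0.053,0,0,10],[0,8.4,-1.4,0.052,0,0,10],[0,8.5,-1,0.052,0,0,10]]]}}

```text
time_s: 37.95
ee_pos: [0.5982, 0.2357, 0.0542]
eef_rot: [-2.498, 1.569, 2.19]
force: [-6.7, 1.7, 4.9]
grip_width: 0.0154
```

```bash
python3 - <<'E'
from h import *
o,R,p=tool();print(ang(p),o['force'],o['grip_width'])
a0,r0=ang(p)
A=np.linspace(a0,1.6,9)[1:]
plan([(*lev(a,.0853),.054,-2.6-20*(i+1)/8,1) for i,a in enumerate(A)],10)
E
```

```text
(np.float64(0.9968937512171794), np.float64(0.0864277940125338)) [-6.74318363  1.65088569  4.90331836] 0.015363777330819743
now [0.5982 0.2357 0.0542] th -1.4 q6 0.34 F [-6.7  1.7  4.9] w 0.0154 t 37.95 tilt [-0.001  0.001 -1.   ]
8 [[0.2, 6.5, 0.6, 0.064, -0.001, 0.001, 10], [-0.0, 6.5, -0.5, 0.044, -0.0, 0.0, 10], [-0.0, 6.4, -0.3, 0.043, -0.0, 0.0, 10], [-0.0, 6.4, -0.1, 0.044, -0.0, 0.0, 10], [-0.0, 6.4, 0.1, 0.044, -0.0, 0.0, 10], [-0.0, 6.4, 0.3, 0.043, -0.0, 0.0, 10], [-0.0, 6.5, 0.6, 0.044, -0.0, 0.0, 10], [-0.0, 6.3, 0.7, 0.044, -0.0, 0.0, 10]]
```

```bash
sed -i 's/^AX=np.array.*;/AX=np.array([.6069,.1505]);/' h.py; python3 - <<'E'
from h import *
o,R,p=tool();print(ang(p))
a0,r0=ang(p)
A=np.linspace(a0,1.6,9)[1:]
plan([(*lev(a,.0854),.054,-1.4-20*(i+1)/8,1) for i,a in enumerate(A)],10)
E
```

```text
(np.float64(0.9959526750615955), np.float64(0.08563190110780763))
now [0.5982 0.2357 0.0542] th -1.4 q6 0.34 F [-6.7  1.7  4.9] w 0.0154 t 37.95 tilt [-0.001  0.001 -1.   ]
8 [[0.2, 6.5, -0.3, 0.043, -0.001, 0.001, 10], [-0.0, 6.4, -0.4, 0.044, -0.0, 0.0, 10], [-0.0, 6.4, -0.2, 0.044, -0.0, 0.0, 10], [-0.0, 6.5, 0.1, 0.043, -0.0, 0.0, 10], [-0.0, 6.4, 0.2, 0.044, -0.0, 0.0, 10], [-0.0, 6.5, 0.5, 0.043, -0.0, 0.0, 10], [-0.0, 6.4, 0.7, 0.044, -0.0, 0.0, 10], [-0.0, 6.3, 0.8, 0.044, -0.0, 0.0, 10]]
```

{"fn": "play_rows", "kwargs": {"deltas": [[[0,6.4,-0.6,0.044,0,0,10],[0,6.4,-0.4,0.044,0,0,10],[0,6.4,-0.2,0.043,0,0,10],[0,6.4,0,0.044,0,0,10],[0,6.4,0.2,0.044,0,0,10],[0,6.4,0.4,0.043,0,0,10],[0,6.4,0.6,0.044,0,0,10],[0,6.3,0.8,0.044,0,0,10],[0,0,0,0,0,0,10]]]}}

```text
time_s: 38.85
ee_pos: [0.6483, 0.2257, 0.054]
eef_rot: [-2.859, 1.569, 1.479]
force: [-0.2, 1.7, 1.4]
grip_width: 0.0156
```

```bash
python3 - <<'E'
from h import *
o,R,p=tool();print(ang(p),o['force'],o['grip_width'])
a0,r0=ang(p)
A=np.linspace(a0,1.85,6)[1:]
t=np.degrees(np.arctan2(R[1,1],R[0,1]))
plan([(*lev(a,.0854),.054,t-12*(i+1)/5,1) for i,a in enumerate(A)],10)
snap('top','t15');snap('side','s15');crop('t15',200,140,330,205,'t15c');crop('s15',220,130,380,250,'s15c')
E
```

```text
(np.float64(1.6010583721654612), np.float64(0.08585175943191604)) [-0.24046939  1.69241063  1.44996632] 0.015586712181309104
now [0.6483 0.2257 0.054 ] th -21.5 q6 0.66 F [-0.2  1.7  1.4] w 0.0156 t 38.85 tilt [ 0.     0.002 -1.   ]
5 [[0.0, 4.1, 1.1, 0.042, -0.002, 0.001, 10], [0.0, 4.2, 0.7, 0.042, 0.0, -0.001, 10], [0.0, 4.2, 0.7, 0.042, 0.0, 0.0, 10], [0.0, 4.2, 0.7, 0.042, 0.0, 0.0, 10], [0.0, 4.2, 0.8, 0.041, 0.0, 0.0, 10]]
scale 6.153846153846154
scale 5.0
```

View pics/t15c.png

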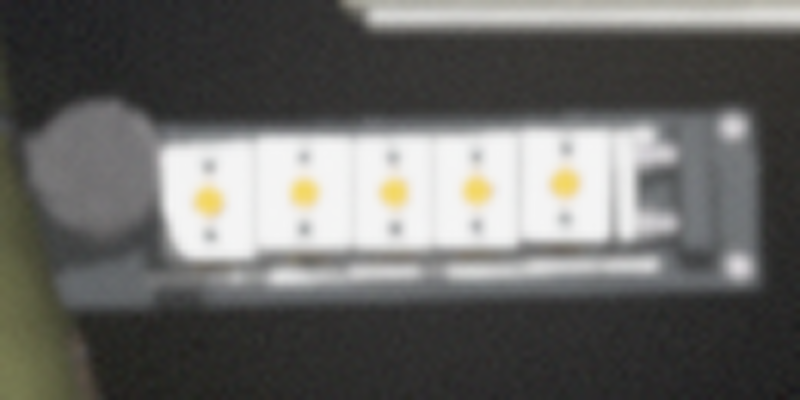

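View pics/s15c.png

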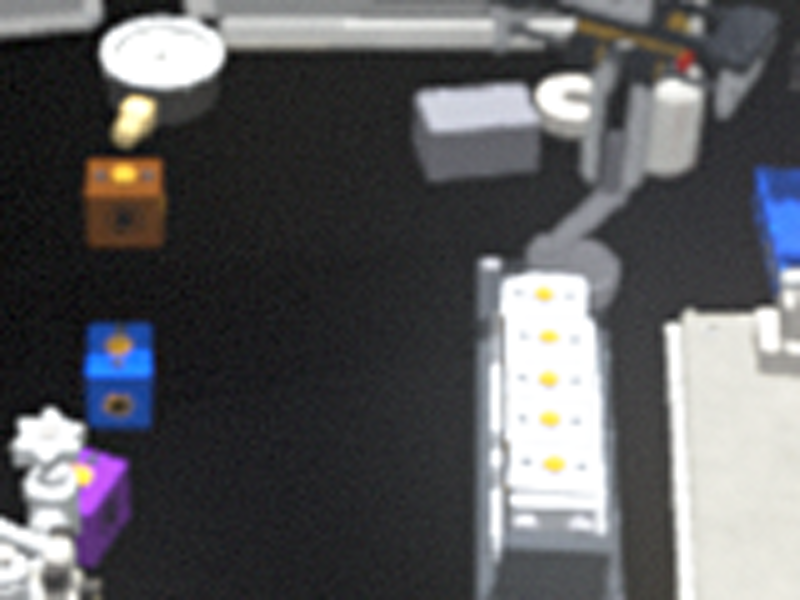

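{"fn": "play_rows", "kwargs": {"deltas": [[[0,4.2,0.6,0.042,0,0,10],[0,4.2,0.7,0.042,0,0,10],[0,4.2,0.7,0.042,0,0,10],[0,4.2,0.7,0.042,0,0,10],[0,4.2,0.8,0.041,0,0,10],[0,0,0,0,0,0,10],[0,0,0,0,0,0,10]]]}}

```text
time_s: 39.65
ee_pos: [0.665, 0.2138, 0.054]
eef_rot: [-2.546, 1.569, 1.585]
force: [-1.2, 5.4, 2.4]
grip_width: 0.0148
```

```bash
python3 - <<'E'
from h import *
o,R,p=tool();print(ang(p),o['force'],o['grip_width'])
a0,r0=ang(p)
A=np.linspace(a0,2.03,6)[1:]
t=np.degrees(np.arctan2(R[1,1],R[0,1]))
plan([(*lev(a,.0854),.054,t-8*(i+1)/5,1) for i,a in enumerate(A)],10)
E
```

```text
(np.float64(1.8406022482707605), np.float64(0.08594692184181955)) [-1.20948391  5.37539258  2.43358904] 0.014816100443526993
now [0.665  0.2138 0.054 ] th -33.3 q6 0.84 F [-1.2  5.4  2.4] w 0.0148 t 39.65 tilt [-0.     0.002 -1.   ]
5 [[-0.0, 3.1, 1.1, 0.028, -0.002, 0.001, 10], [-0.0, 3.2, 0.6, 0.028, 0.0, 0.0, 10], [-0.0, 3.1, 0.7, 0.028, 0.0, 0.0, 10], [-0.0, 3.2, 0.7, 0.028, 0.0, 0.0, 10], [-0.0, 3.2, 0.7, 0.028, 0.0, 0.0, 10]]
```

{"fn": "play_rows", "kwargs": {"deltas": [[[0,3.1,0.6,0.028,0,0,10],[0,3.2,0.6,0.028,0,0,10],[0,3.1,0.7,0.028,0,0,10],[0,3.2,0.7,0.028,0,0,10],[0,3,0.7,0.028,0,0,10],[0,0,0,0,0,0,10],[0,0,0,0,0,0,10]]]}}

```text
time_s: 40.35
ee_pos: [0.6754, 0.2027, 0.054]
eef_rot: [-2.396, 1.568, 1.596]
force: [-2.7, 10.4, 0.6]
grip_width: 0.0155
```

```bash
python3 - <<'E'
from h import *
o,R,p=tool();a=ang(p);print(a,18*(1-np.cos(a[0]))-22,o['force'],o['grip_width'])
snap('top','t16');snap('side','s16');crop('t16',200,140,330,205,'t16c');crop('s16',300,165,370,240,'s16c');crop('s15',300,165,370,240,'s15d')
E
```

```text
(np.float64(2.0178087498246775), np.float64(0.08612656873977619)) 3.7809219545773907 [-2.67342742 10.43436206  0.6191333 ] 0.015519748551204901
scale 6.153846153846154
scale 8.0
scale 8.0
```

View pics/t16c.png

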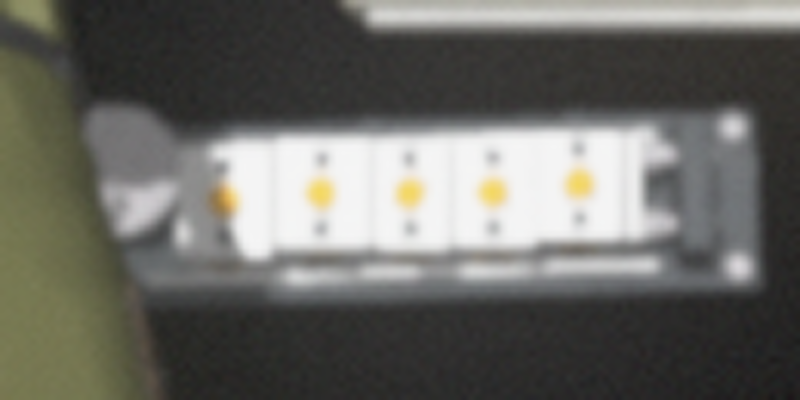

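View pics/s16c.png

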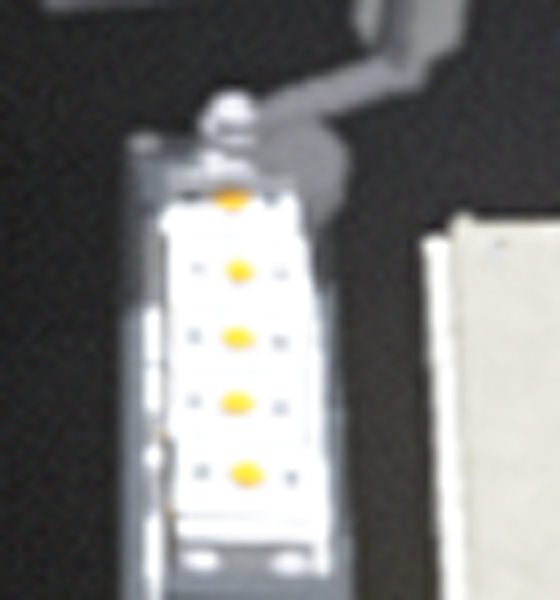

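View pics/s15d.png

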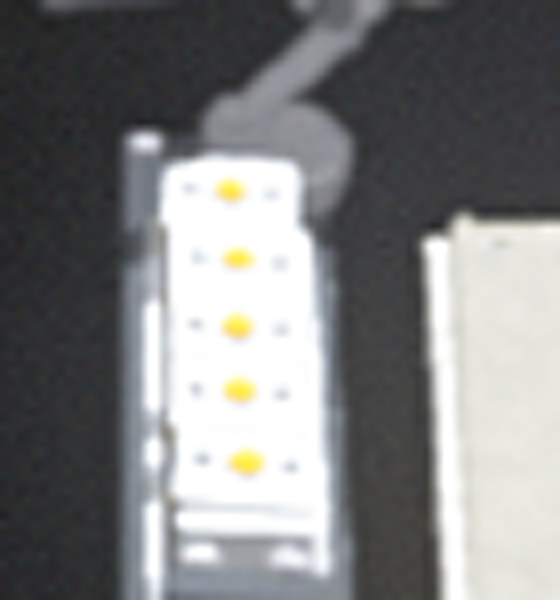

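{"fn": "play_rows", "kwargs": {"deltas": [[[0,0,0,0,0,0,30],[0,0,0,0,0,0,50],[0,0,0,0,0,0,60],[0,0,0,0,0,0,60],[-10,0,0,0,0,0,60],[-30,0,0,0,0,0,60],[-40,0,0,0,0,0,60],[-40,0,0,0,0,0,60]]]}}

```text
time_s: 41.25
ee_pos: [0.6757, 0.2008, 0.1762]
eef_rot: [-2.927, 1.57, 1.064]
force: [1.0, 0.4, 0.4]
grip_width: 0.0598
```

```bash
python3 - <<'E'
from h import *
plan([(.50,.12,.2,-20,8)],60)
E
```

```text
now [0.6757 0.2008 0.1762] th -41.4 q6 0.96 F [1.  0.4 0.4] w 0.0598 t 41.25 tilt [ 0.     0.001 -1.   ]
8 [[-3.0, -9.8, 22.1, -0.047, -0.001, 0.0, 60], [-3.0, -10.8, 21.6, -0.046, 0.0, 0.0, 60], [-2.9, -11.9, 21.1, -0.047, 0.0, 0.0, 60], [-3.0, -12.8, 20.5, -0.046, 0.0, 0.0, 60], [-3.0, -13.7, 19.9, -0.047, 0.0, 0.0, 60], [-2.9, -14.6, 19.2, -0.047, 0.0, 0.0, 60], [-3.0, -15.6, 18.5, -0.046, 0.0, 0.0, 60], [-3.0, -16.3, 17.8, -0.047, -0.0, 0.0, 60]]
```

{"fn": "play_rows", "kwargs": {"deltas": [[[-3,-12,24,-0.047,0,0,60],[-3,-13,24,-0.047,0,0,60],[-3,-14,24,-0.047,0,0,60],[-3,-16,24,-0.047,0,0,60],[-3,-18,24,-0.047,0,0,60],[-3,-20,23,-0.047,0,0,60],[-3,-22,22,-0.047,0,0,60],[-3,-22,20,-0.047,0,0,60],[0,-25,15,0,0,0,60],[0,-25,10,0,0,0,60]]]}}

```text
time_s: 42.25
ee_pos: [0.4039, 0.1076, 0.1987]
eef_rot: [2.44, 1.569, 0.523]
force: [0.5, 0.2, -0.2]
grip_width: 0.0601
```

```bash
python3 - <<'E'
from h import *
plan([],60)
snap('top','t17');snap('side','s17');crop('t17',110,120,340,292,'t17f');crop('t17',200,140,330,205,'t17c');crop('s17',220,130,380,250,'s17c')
E
```

```text
now [0.4039 0.1076 0.1987] th -19.9 q6 0.52 F [ 0.5  0.2 -0.2] w 0.0601 t 42.25 tilt [ 0.002  0.001 -1.   ]
0 []
scale 3.4782608695652173
scale 6.153846153846154
scale 5.0
```

View pics/t17f.png

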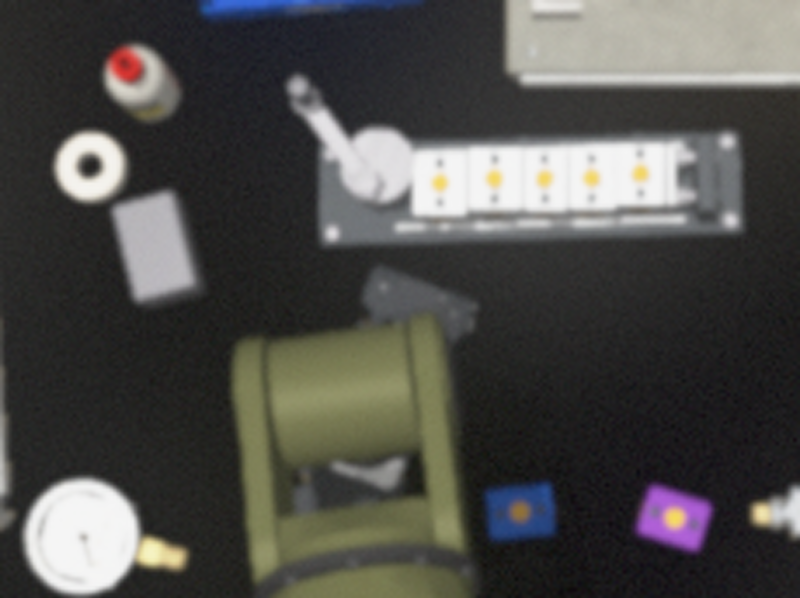

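View pics/t17c.png

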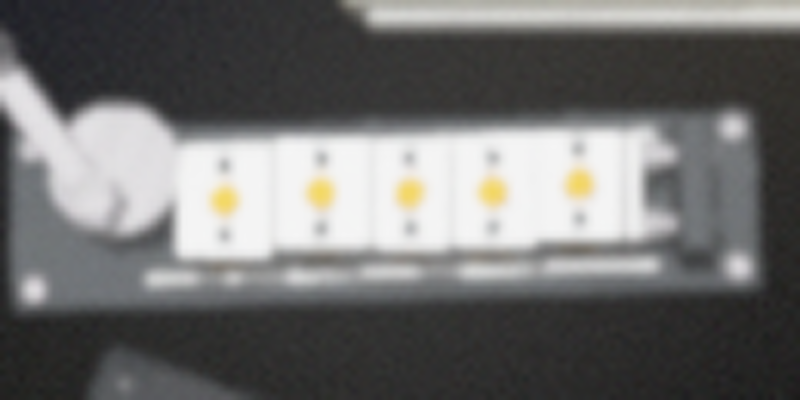

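View pics/s17c.png

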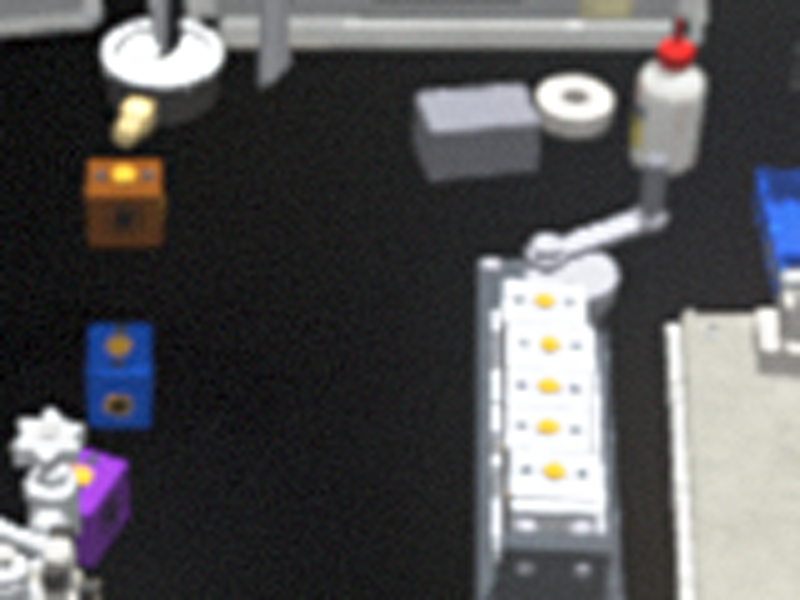

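```bash
python3 - <<'E'
from h import *
def edge(f):
    g=cv2.cvtColor(cv2.imread(f'pics/{f}.png'),cv2.COLOR_BGR2GRAY).astype(float)
    r=g[170:173,298:312].mean(0); th=170
    for i in range(len(r)-1):
        if r[i]>th>=r[i+1]: return 298+i+(r[i]-th)/(r[i]-r[i+1]),r.round(0)
for f in('t12','t15','t16','t17'):
    e=edge(f);print(f,e[0],((ray(f,e[0],171,.05)-ray('t12',edge('t12')[0],171,.05))*1e3).round(2),e[1])
w=ray('t17',110+298/3.478-.5,120+86/3.478-.5,.092);w[:2]+=[.0014,-.0008];print(w,ang(w))
E
```

```text
t12 302.91477272727275 [0. 0. 0.] [229. 199. 216. 234. 224. 165. 118. 112. 112. 112. 106.  97.  99. 113.]
t15 302.92397660818716 [ 0.   -0.03  0.  ] [232. 202. 216. 234. 223. 166. 118. 112. 113. 113. 106.  97. 100. 114.]
t16 304.08284023668637 [ 0.08 -3.23  0.  ] [244. 243. 236. 227. 234. 227. 175. 118. 109. 109. 104.  96.  98. 111.]
t17 304.0722891566265 [ 0.08 -3.2   0.  ] [243. 243. 236. 227. 234. 226. 174. 119. 108. 110. 104.  95.  97. 112.]
[0.67379285 0.20083546 0.092     ] (np.float64(2.0235080845601816), np.float64(0.08371566282211623))
```

```bash
python3 -c "
from station import hand_in
print(hand_in())"
```

```text
the job is handed in; nothing more can be done
None
```

The clamp job is done and handed in at about 42 s of robot time. The result rests on camera and pose estimates, since no direct reading of the plate or lever was available to me.

- **Lever opened:** I swung it back to its open stop, where the force rose to about 16 N and the angle read about 0.00 rad.
- **Row:** All five valve sections were present, so I used no blank. All five stand upright in the channel in one row. The blanks and the blue, purple and brown look-alikes were left where they were.
- **Knocked section:** After I placed the fourth section it was shifted about 5 mm along the channel and 2–3 mm sideways. It was still upright on the floor, so I left it, and the cam closed the row up.
- **Clamping:** I turned the lever to about 2.02 rad and let go.

**Last checks**
- The lever stayed at about 2.02 rad after release.
- The plate is pushed back about 3.2 mm by the top picture and about 3.8 mm by the lever geometry. Both are well short of the 10 mm stop, and the plate did not move between gripping and letting go.
- The bottle, gauge and ring look unmoved. I did not pick out the weight by name in the pictures, so I did not check it separately.
- The two cameras disagreed by about 2–3 mm. I corrected for this using a section held in the gripper and the lever's open stop.

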